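# Put the brush and the scoop to bed in the turntable tray

### The job

Take the grooming brush and the steel scoop off their sloping drying rests and lay each one flat, right way up, fully down in the compartment of the turntable tray that is shaped for it. The brush's handle end has to be tucked under the steel strap, against the spring keeper there, so that its head ends up down behind the end wall. Lay them in gently without dropping them, and leave the other things on the counter where they are.

Things in the scene. Friction and masses are not known exactly. Their poses are not given: they have to be found in the camera images.
- brush: Grey plastic grooming brush, 170 mm long, black rubber nubs below, ~0.14 kg. x: handle to head; z up when on its nubs; origin at mid-length on the plane of the nub tips. In mm: head x 11..85, 56 wide, z 0..28; handle x -85..11, 22 wide, z 10..28 (its end needs a 10 high ledge to lie level). Starts on one of the two rests, handle end down.
- scoop: Flat-bottomed steel scoop, 160 mm long, ~0.22 kg. x: handle to pan; z up when flat; origin at the back of the pan on the plane of its underside. In mm: pan x 0..80, 76 wide, sides 28 high, back wall 32 high, front open; handle x -80..0, 20 wide, z 10..28. Starts on the other rest, handle end down.
- rest_a: Fixed plywood drying rest: board 200 x 100 mm sloping up at 30 degrees towards its +x, with a 30 mm high foot stop at the low end and a 10 mm pad under the tool's handle end. Origin on the counter under its middle; the board's face rises from (x -85, z 22) to (x 88, z 122) mm. Either tool may lie on it.
- rest_b: Second, identical drying rest. Either tool may lie on either rest.
- tray: Fixed turntable (radius 135 mm) with a wooden tray of two compartments side by side: brush on the centre line y 44, scoop on y -34 mm. Origin on the counter at the centre; handle ends to -x, head ends to +x. In mm: slab x -108..98, y -83..83, floor at z 30; walls 16 high above the floor. From x -60 to -3 both are open for the fingers.
- brush_seat (a point): Where the seated brush's origin belongs: on the tray floor, at tray (3, 44, 30) mm; axes as the tray's, the brush's x the same way. Head bay in mm from this point: 61 wide, end wall (20 high) inner face at x 85, outer side wall x 22..85, divider x 0..85, open towards the handle. The brush's handle end then lies at x -85, under the strap.
- scoop_seat (a point): Where the seated scoop's origin belongs (play about 2.5 mm each way): on the tray floor, at tray (5.5, -34, 30) mm; axes as the tray's. In mm from here: pan bay 82 wide, x -2.5..82.5, all walls 16 high, stubs at its back leave a 44 gap for the handle; handle ledge 10 high at x -92..-65 with cheeks 28 apart, 22 high. No strap.
- strap (a point): Middle of the front edge of the steel strap's underside, over the handle pocket of the brush compartment, 37 mm above the tray floor; axes as the tray's. In mm from here: strap x -37..0, y -20..20, 5 thick; cheeks 28 apart below it; handle ledge top at z -27, x -31..8. Seated, the brush's handle reaches 14 under it.
- keeper_face (a point): Rest position of the front of the spring keeper, a steel plate under the strap, facing tray +x, 24 mm wide and high; point at its lower edge (fixed to the tray, does not follow the plate). The plate pushes back 14 mm at most towards -x (2 N at first, 5 N at the end); the seated brush keeps it pushed back 6 mm and is held against the end wall.
- bowl: Stoneware bowl, 150 mm across, 60 high; a bystander. Origin under its centre.
- ball: Red plastic treat ball with a flat foot, 84 mm across, 77 high; a bystander. Origin under its centre.
- jar: Clear acrylic jar with black flip-top lid, 96 mm across, 131 high; a bystander. Origin under its centre.
- soap: White soap bottle, 56 mm across, 130 high; a bystander. Origin under its centre.
- tin: Metal can, 76 mm across, 75 high; a bystander. Origin under its centre.
- torch: Flashlight lying down, 135 mm long, 41 high; a bystander. Origin on the counter under its middle.
Mind the look-alikes: they are no part of the job. What is shaped like the scoop but blue or orange is not meant.

How it is judged:
At the end, for the whole second after the job is handed in: Brush and scoop each lie released and at rest in their own compartment, origin within 5 mm along and across and 4 mm in height of its seat, right way up and level within 0.06 rad, lined up with the tray within 0.1 rad (x of brush in the frame of brush_seat between -0.005 and 0.005 m and y of brush in the frame of brush_seat between -0.005 and 0.005 m and z of brush in the frame of brush_seat between -0.004 and 0.004 m and angle between each of brush, scoop's own z axis and vertical below 0.06 rad and angle between the x axis of brush and the x axis of brush_seat, either way round below 0.1 rad and linear speed of each of brush, scoop below 0.02 m/s and contact force between the fingers and brush below 0.05 N and x of scoop in the frame of scoop_seat between -0.005 and 0.005 m and y of scoop in the frame of scoop_seat between -0.005 and 0.005 m and z of scoop in the frame of scoop_seat between -0.004 and 0.004 m and angle between the x axis of scoop and the x axis of scoop_seat, either way round below 0.1 rad and contact force between the fingers and scoop below 0.05 N); the robot touches nothing.
It fails at once if another thing on the counter is shifted by more than 30 mm (distance of any of bowl, ball, jar, soap, tin, torch from where it was at the start of the episode above 0.03 m).
It fails at once if the brush is dropped (moves faster than 0.5 m/s while the robot does not touch it) (contact force between each of the arm, the fingers and brush below 0.05 N and linear speed of brush above 0.5 m/s).
It fails at once if the scoop is dropped (moves faster than 0.5 m/s while the robot does not touch it) (contact force between each of the arm, the fingers and scoop below 0.05 N and linear speed of scoop above 0.5 m/s).
It also fails if it takes over 61 s, if anything falls off the work surface, if the arm or the gripper's body presses on something with over 40 N, if the wrist force passes 120 N, or if a joint passes its speed limit or range.

### The arm

A 6-joint arm with a two-finger parallel gripper is mounted at the origin on the work surface. World frame = base frame: x ahead of the robot, y to its left, z up, the work surface at z = 0. Lengths are in m, angles in rad, forces in N, time in s.
With the tool pointing down it reaches from about 0.25 to 0.725 m from the base axis. Payload 4 kg.
Tool frame: the origin (TCP) lies at the very end of the fingers, on their centre line; the grasp point (between the pads) lies 19 mm behind it; z points along the fingers, y is the line along which they close (so a half turn about z gives the same grasp; the last joint's range is limited). The gripper opens to 85 mm and grips with 20 to 120 N. Pads are 22 mm wide; open, the fingers measure 114 mm over their backs; the gripper's body (76 mm by 85 mm) begins 54 mm behind the grasp point. The pads swing forward as they close: fully open they stand 13 mm farther back than shut.
Start: joints at [1.349, 0.241, 0.005, 1.335, 0, 1.571], TCP at [0.11, 0.488, 0.231] pointing down, gripper open.
Joint ranges: [-2.72, 2.72], [-1.05, 1.87], [-1.09, 1.28], [-1.99, 2.15], [-1.42, 1.44], [-3.14, 3.14]. Speed limits (rad/s): [2.79, 2.79, 3.14, 3.14, 3.14, 3.14].

### API

Orientations are given as a unit quaternion [x, y, z, w].
In Python, from workcell import monitor, viewer, job gives the robot as it stands.
- The arm moves only by the tool arm_command, never from a script. Its argument "increments" is a list of rows, each an object of numbers: "dx", "dy", "dz": the shift along the tool's x, y, z in cm; "wx", "wy", "wz": the turn, a rotation vector about the tool's x, y, z in rad; "grip": the finger opening in cm, from 0 to 8.54. In form: [{"dx": .., "dy": .., "dz": .., "wx": .., "wy": .., "wz": .., "grip": ..}, ...]. A call has 1 to 10 rows; each row is the pose to reach, as a shift and turn from the pose commanded when the call began, along the tool's axes at that moment; what a row does not reach only later rows make up. A row lasts 1/10 s, in which the tool goes at most 50 mm and 8.59 degrees, less where a joint would pass 70% of its speed; a pose out of reach is approached as far as the arm can. A call with a gripper value outside its range is refused whole. The fingers move at their own pace and stop on an object; the grip force is fixed at half the most. Time passes only in rows, so rows that repeat a pose let the fingers close. It gives the time, the measured TCP pose, the force, the opening and the grip force at its end, in the units of the state.
- monitor.get_obs(): the state, without advancing time (a new reading comes with each control period).
- viewer.camera(name): name is "scene" or "side" or "wrist"; returns (picture, depth): 420x560x3 uint8, red, green, blue; 420x560 float32, m along the optical axis (not along the pixel's ray), 0 where there is no reading.
- viewer.get_calibration(name): a dict with "fovy" (degrees; the focal length in pixels is half the picture's height over the tangent of half this angle, whatever the lens; pixels are square), "cx", "cy" (the principal point, pixels), "view" (4x4, takes a point from world to camera coordinates). Camera axes: x right, y up, looking along -z (the intrinsics and any distortion apply to the point x, -y, -z); pixel columns grow to the right and rows downward; lengths in m; the calibration is good to about 2 mm. A picture is of the moment at which its call begins: read the wrist's pose just before it. get_calibration takes no time and is no camera call; for the wrist camera it gives the pose at the moment of the call.
- job.job_done(): hands the job in; it is judged then, once.
The state is a dict: "clock": time; "joint_pos": joint angles; "joint_vel": joint speeds; "tau": joint torques, N m; "eef_pos": TCP position; "tool_rot": TCP orientation; "ft_force": force on the tool from outside, world axes, zero at the start; "ft_torque": the same for the moment, N m; "grip_width": finger opening in m; "grasp_force": force on a finger pad.
Only numpy, scipy, OpenCV 4.12 (cv2) and the standard library are available. Lean on these libraries where they do the work, as an engineer would, in place of code of your own. Each camera call takes 0.05 s, during which the arm holds its last target. There are 200 camera calls.

## Working session

There is one attempt and no reset: what is moved stays moved. The work goes in short steps, Python scripts to look and compute and a tool call to move; the robot and the scene stay as the last step left them, time stands still between calls to the robot, and variables do not carry over. Pictures are saved under pics/ and viewed, at most 10 in all, crops included, and the job is handed in when it is done.

Besides the shell and the picture viewer there is one more tool, called after ">>>" as name(argument=value, ...), one argument or row to a line, values as JSON. arm_command: Moves the arm, as the interface text tells. Its arguments: {"type":"object","properties":{"increments":{"type":"array","items":{"type":"object","properties":{"dx":{"type":"number"},"dy":{"type":"number"},"dz":{"type":"number"},"wx":{"type":"number"},"wy":{"type":"number"},"wz":{"type":"number"},"grip":{"type":"number"}}}}},"required":["increments"]}

```bash
mkdir -p pics; ls
cat > h.py <<'E'
import numpy as np, cv2
from workcell import monitor, viewer, job
def shot(n):
    cal=viewer.get_calibration(n); rgb,d=viewer.camera(n); return cal,rgb,d
def save(f,rgb): cv2.imwrite('pics/'+f,cv2.cvtColor(rgb,cv2.COLOR_RGB2BGR))
def cloud(cal,d):
    h,w=d.shape; f=h/2/np.tan(np.radians(cal['fovy'])/2)
    v,u=np.mgrid[:h,:w]; P=np.stack([(u-cal['cx'])/f*d,-(v-cal['cy'])/f*d,-d,np.ones_like(d)],-1)
    W=P@np.linalg.inv(np.array(cal['view'])).T; W=W[...,:3]; W[d<=0]=np.nan; return W
E
python3 - <<'E'
from h import *
for n in ['scene','side','wrist']:
    cal,rgb,d=shot(n); print(n,cal); save(n+'.png',rgb); np.savez(n+'.npz',d=d,rgb=rgb,W=cloud(cal,d))
print(monitor.get_obs())
a=np.hstack([cv2.imread(f'pics/{n}.png') for n in ['scene','side']])
E
```

```text
pics
scene {'fovy': 53.24741016908293, 'cx': 281.0599967263686, 'cy': 212.48795512772446, 'view': array([[-0.84987117,  0.52671166, -0.01714123,  0.50874064],
       [-0.30175169, -0.45970717,  0.83523364,  0.07758693],
       [ 0.43204735,  0.71501338,  0.54962801, -1.32501326],
       [ 0.        ,  0.        ,  0.        ,  1.        ]])}
side {'fovy': 56.240922963534096, 'cx': 281.67745611030097, 'cy': 209.45709605619393, 'view': array([[-0.90576021, -0.42323116,  0.02176769,  0.50167072],
       [ 0.26453336, -0.52450748,  0.80926757, -0.24463965],
       [-0.33108994,  0.73876064,  0.58703677, -0.75117956],
       [ 0.        ,  0.        ,  0.        ,  1.        ]])}
wrist {'fovy': 64.09860910350982, 'cx': 280.53489320485846, 'cy': 214.07968463502036, 'view': array([[ 0.21964071,  0.97557659, -0.00287631, -0.49889043],
       [-0.92599701,  0.2075486 , -0.31536187,  0.04121061],
       [-0.30706268,  0.07192976,  0.94896713, -0.38093776],
       [ 0.        ,  0.        ,  0.        ,  1.        ]])}
{'clock': 0.15, 'joint_pos': array([1.34898890e+00, 2.41216455e-01, 4.01744122e-03, 1.33520089e+00,
       4.29946459e-06, 1.57079540e+00]), 'joint_vel': array([-1.21818885e-06, -1.90465515e-03,  3.79023939e-03,  6.38229486e-04,
        1.35817730e-03, -6.18761700e-04]), 'tau': array([ 3.80257152e-04, -3.72633970e+01,  2.52639180e+01,  1.23507937e-02,
        8.67072686e-05,  2.02179905e-06]), 'eef_pos': array([0.10988808, 0.48727562, 0.23062299]), 'tool_rot': array([ 1.10676010e-01,  9.93856216e-01, -7.96626891e-04, -9.08762841e-05]), 'ft_force': array([ 0.19185582, -0.98344073,  0.7334164 ]), 'ft_torque': array([-0.00666201,  0.01956741, -0.00495628]), 'grasp_force': 0.0, 'grip_width': 0.08514411489927765}
```

View pics/scene.png

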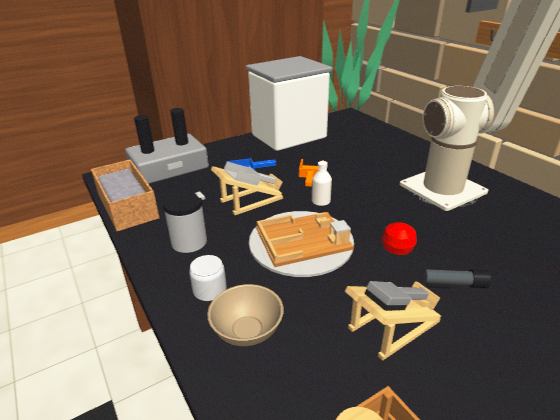

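View pics/side.png

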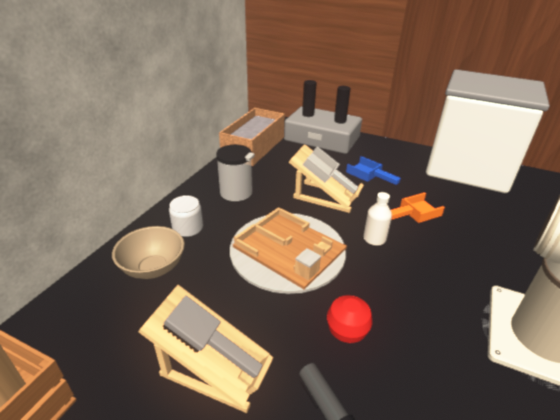

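The scene view shows these:
- Brush, grey with nubs: scene (395,295), side (195,320), on the near rest.
- Steel scoop: scene (250,172), side (325,170), on the far rest.
- Look-alikes: blue scoop at scene (250,163) / side (370,172), orange scoop at scene (312,172) / side (418,208).
- Tray: scene (303,240), with the strap box at scene (340,232) / side (308,262).

Run:
```python
from h import *
np.set_printoptions(precision=4,suppress=True)
D={n:np.load(n+'.npz') for n in ['scene','side']}
def med(n,u,v):
    return np.nanmedian(D[n]['W'][v-1:v+2,u-1:u+2].reshape(-1,3),0)
for n,l in {'scene':dict(table=(330,370),table2=(200,330-75),brushhead=(388,294),brushhandle=(420,296),scoophandle=(265,180),scooppan=(232,168),strap=(342,226),bowl=(246,330),blue=(240,165),orange=(310,172),ball=(400,230),jar=(183,205),soap=(321,180),tin=(207,265),torch=(450,277)),
 'side':dict(table=(270,330),table2=(420,300),brushhead=(195,318),brushhandle=(238,355),scoophandle=(343,187),scooppan=(318,168),strap=(308,255),floorbrush=(262,262),blue=(362,168),orange=(420,208),ball=(350,310),jar=(235,155),soap=(378,215),tin=(185,205),torch=(320,390))}.items():
    for k,(u,v) in l.items(): print(n,k,med(n,u,v))
for n in D:
    big=cv2.resize(cv2.cvtColor(D[n]['rgb'],cv2.COLOR_RGB2BGR),None,fx=4,fy=4,interpolation=cv2.INTER_CUBIC)
    b={'scene':[(235,200,365,280),(335,265,450,355),(205,150,290,215)],'side':[(220,195,360,295),(135,280,275,410),(280,140,370,215)]}[n]
    D0=[cv2.resize(big[4*y0:4*y1,4*x0:4*x1],(400,300)) for x0,y0,x1,y1 in b]
    globals()['r_'+n]=D0
cv2.imwrite('pics/crops.png',np.vstack([np.hstack([r_scene[0],r_side[0]]),np.hstack([r_side[1],r_side[2]])]))
```

```text
scene table [0.7049 0.3422 0.0014]
scene table2 [ 0.7761 -0.1044  0.0008]
scene brushhead [0.5845 0.3457 0.1336]
scene brushhandle [0.4747 0.3351 0.0622]
scene scoophandle [ 0.491  -0.2626  0.0581]
scene scooppan [ 0.5773 -0.3051  0.1059]
scene strap [0.4626 0.0698 0.0725]
scene bowl [0.7936 0.18   0.0083]
scene blue [ 0.5479 -0.3059  0.1061]
scene orange [ 0.3146 -0.2773  0.028 ]
scene ball [0.3594 0.1612 0.0749]
scene jar [ 0.7854 -0.1469  0.1318]
scene soap [ 0.3822 -0.1286  0.0865]
scene tin [0.8048 0.0278 0.0758]
scene torch [0.3469 0.311  0.0314]
side table [ 0.4791  0.2128 -0.0021]
side table2 [ 0.2304  0.0077 -0.0018]
side brushhead [0.5586 0.3246 0.1159]
side brushhandle [0.4793 0.3272 0.0707]
side scoophandle [ 0.4933 -0.2751  0.0396]
side scooppan [ 0.5589 -0.2327  0.1057]
side strap [0.4674 0.0594 0.0709]
side floorbrush [0.5653 0.0796 0.026 ]
side blue [ 0.4888 -0.4672  0.003 ]
side orange [ 0.2848 -0.3256  0.0026]
side ball [0.3446 0.1651 0.0748]
side jar [ 0.7665 -0.1556  0.1296]
side soap [ 0.3667 -0.1235  0.0867]
side tin [0.7994 0.0305 0.0738]
side torch [0.3457 0.3043 0.034 ]
```

View pics/crops.png

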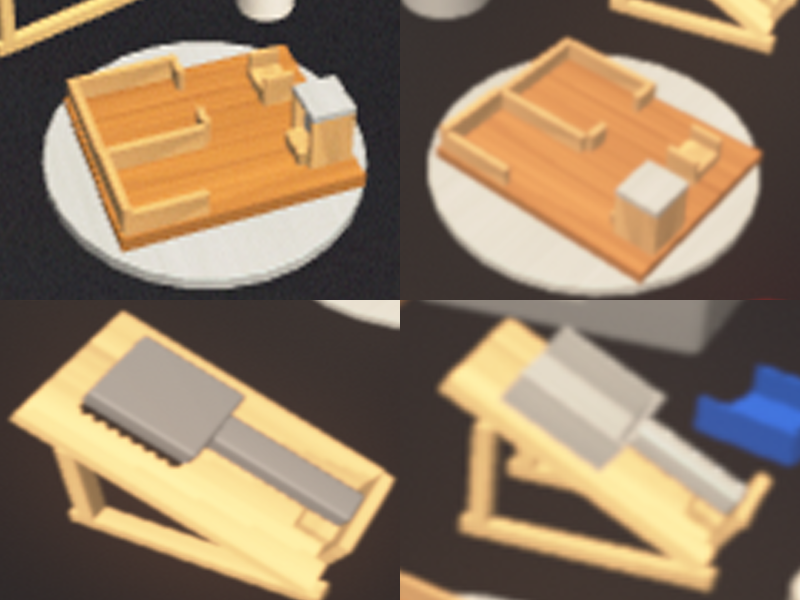

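```bash
cat > fit.py <<'E'
from h import *
from scipy.optimize import least_squares
from scipy.spatial.transform import Rotation as R
np.set_printoptions(precision=4,suppress=True)
def B(*a): a=np.array(a,float).reshape(3,2)/1000; return a.mean(1),(a[:,1]-a[:,0])/2
BRUSH=[B(11,85,-28,28,4,28),B(-85,11,-11,11,10,28)]
SCOOP=[B(0,80,-38,38,0,2),B(0,80,-38,-36,0,28),B(0,80,36,38,0,28),B(0,2,-38,38,0,32),B(-80,0,-10,10,10,28)]
TRAY=[B(-108,98,-83,83,15,30),B(88,98,13.5,82,30,50),B(88,98,-83,7,30,46),B(3,88,7,13.5,30,46),B(25,88,74.5,82,30,46),
 B(3,88,-83,-75,30,46),B(-3,3,-83,-56,30,46),B(-3,3,-12,13,30,46),B(-105,-68,24,64,30,72),B(-86.5,-59.5,-48,-20,30,40),B(-86.5,-59.5,-54,-48,30,52),B(-86.5,-59.5,-20,-14,30,52)]
def sdf(p,m):
    o=None
    for c,h in m:
        q=abs(p-c)-h; s=np.linalg.norm(np.maximum(q,0),axis=1)+np.minimum(q.max(1),0)
        o=s if o is None else np.minimum(o,s)
    return o
def rot(v): return R.from_euler('ZY',[v[3],-v[4] if len(v)>4 else 0]) # yaw, nose-up pitch
def fit(P,m,v0):
    f=lambda v: sdf(rot(v).inv().apply(P-v[:3]),m)
    r=least_squares(f,v0,loss='soft_l1',f_scale=.002,x_scale=[.01]*3+[.1]*(len(v0)-3)); e=abs(f(r.x))
    return r.x,np.median(e),np.percentile(e,90),len(P)
def pts(W,rgb,lo,hi,sat):
    hsv=cv2.cvtColor(rgb,cv2.COLOR_RGB2HSV); g=np.isfinite(W[...,0])&(W>lo).all(-1)&(W<hi).all(-1)
    g&= (hsv[...,1]<70) if sat=='grey' else (hsv[...,1]>70) if sat=='wood' else True
    return W[g]
E
python3 - <<'E'
from fit import *
for n in ['scene','side']:
    D=np.load(n+'.npz'); W,rgb=D['W'],D['rgb']
    P=pts(W,rgb,[.40,-.12,.022],[.69,.15,.085],None); print(n,'tray',*fit(P,TRAY,[.55,.02,0,.1]))
    P=pts(W,rgb,[.42,.27,.03],[.66,.42,.18],'grey'); print(n,'brush',*fit(P,BRUSH,[.53,.335,.08,.1,.52]))
    P=pts(W,rgb,[.42,-.36,.03],[.66,-.2,.2],'grey'); 
    for s in (0,1):
        m=SCOOP if s==0 else [(c*[1,1,-1]+[0,0,.028],h) for c,h in SCOOP]
        print(n,'scoop','UD'if s else 'up',*fit(P,m,[.53,-.255,.08,.0,.52]))
E
```

```text
scene tray [ 0.5372  0.001   0.0004 -0.2424] 0.000919642632050896 0.0025445034872160575 3788
scene brush [0.5281 0.3265 0.0687 0.0447 0.5208] 0.0004838856172710848 0.0014829266533583011 1173
scene scoop up [ 0.5368 -0.2693  0.0686  0.0284  0.5397] 0.0007322921533839642 0.0024988255374724933 616
scene scoop UD [ 0.5324 -0.2695  0.0691  0.0345  0.3733] 0.0009481301105076605 0.00589463510529178 616
side tray [ 0.5395  0.0006 -0.0014 -0.2397] 0.0006602888649982069 0.0016568605939171052 4837
side brush [0.5311 0.3267 0.0681 0.0491 0.524 ] 0.0005863920449769213 0.0015067946654814036 2573
side scoop up [ 0.5387 -0.2693  0.0672  0.0342  0.555 ] 0.0007096468714110973 0.0020431203437838723 905
side scoop UD [ 0.5372 -0.2687  0.0698  0.0537  0.4088] 0.0013170545198376363 0.010429731911084622 905
```

```bash
cat > mv.py <<'E'
from fit import *
# object pose v=(x,y,z,yaw,pitch); tool: x=-obj x, y=obj y, z=-obj z
FL=R.from_matrix(np.diag([-1.,1,-1]))
def tool(v,g): # TCP for object at v grasped at object point g (m)
    r=rot(v); return np.array(v[:3])+r.apply(g), r*FL
def rel(targets):
    o=monitor.get_obs(); p=o['eef_pos']; r=R.from_quat(o['tool_rot'])
    print('t',round(o['clock'],2),'tcp',p,'w',o['grip_width'],'F',o['ft_force'])
    for tp,tr in targets: print('cm',r.inv().apply(tp-p)*100,'rot',(r.inv()*tr).as_rotvec(),'| world',tp)
TR=np.array([.5384,.0008,0,-.241])
def seat(x,y,z,pitch=0): # mm tray frame
    return np.r_[TR[:3]+R.from_euler('z',TR[3]).apply(np.array([x,y,z])/1000),TR[3],pitch]
BR=np.array([.5296,.3266,.0684,.047,.5236]); SC=np.array([.5378,-.2693,.0679,.0313,.53])
E
python3 - <<'E'
from mv import *
rel([tool(BR,[-.03,0,.10]),tool(BR,[-.03,0,.0035])])
E
```

```text
t 0.15 tcp [0.1099 0.4873 0.2306] w 0.08514411489927765 F [ 0.1919 -0.9834  0.7334]
cm [-37.1525  -8.444    9.0754] rot [-0.0719 -0.5206 -0.2622] | world [0.4537 0.323  0.14  ]
cm [-41.8043  -7.1491  17.4305] rot [-0.0719 -0.5206 -0.2622] | world [0.5019 0.3253 0.0564]
```

>>> arm_command(
  increments=[
    {"dx": -4,"dy": -1,"dz": 1,"wx": -0.01,"wy": -0.06,"wz": -0.03,"grip": 6},
    {"dx": -8.5,"dy": -2,"dz": 2,"wx": -0.02,"wy": -0.12,"wz": -0.06,"grip": 6},
    {"dx": -13,"dy": -3,"dz": 3,"wx": -0.025,"wy": -0.18,"wz": -0.09,"grip": 6},
    {"dx": -17.5,"dy": -4,"dz": 4.2,"wx": -0.034,"wy": -0.25,"wz": -0.125,"grip": 6},
    {"dx": -22,"dy": -5,"dz": 5.4,"wx": -0.043,"wy": -0.31,"wz": -0.155,"grip": 6},
    {"dx": -26.5,"dy": -6,"dz": 6.5,"wx": -0.05,"wy": -0.37,"wz": -0.187,"grip": 6},
    {"dx": -31,"dy": -7,"dz": 7.6,"wx": -0.06,"wy": -0.43,"wz": -0.22,"grip": 6},
    {"dx": -34.5,"dy": -7.8,"dz": 8.4,"wx": -0.067,"wy": -0.485,"wz": -0.243,"grip": 6},
    {"dx": -37.15,"dy": -8.44,"dz": 9.08,"wx": -0.072,"wy": -0.521,"wz": -0.262,"grip": 6},
    {"dx": -37.15,"dy": -8.44,"dz": 9.08,"wx": -0.072,"wy": -0.521,"wz": -0.262,"grip": 6},
  ],
)

```text
clock: 1.15
eef_pos: [0.454, 0.3205, 0.1383]
tool_rot: [-0.021, 0.966, 0.005, 0.258]
ft_force: [-1.6, -0.4, -0.1]
grip_width: 0.0601
grasp_force: 0.0
```

Run:
```python
from mv import *
cal,rgb,d=shot('wrist'); save('w1.png',rgb); W=cloud(cal,d)
P=pts(W,rgb,[.42,.27,.03],[.66,.42,.18],'grey')
# drop gripper points close to TCP
print(len(P)); print(*fit(P,BRUSH,BR))
rel([tool(BR,[-.03,0,.0035])])
```

```text
16189
[ 0.476   0.3166  0.1129  0.3029 -0.3743] 0.014960926983170952 0.0512763529395358 16189
t 1.2 tcp [0.4535 0.3218 0.1391] w 0.06012975080518871 F [-0.4522 -0.3632  0.5029]
cm [-0.0871  0.1312  9.586 ] rot [-0.0014 -0.0019 -0.0025] | world [0.5019 0.3253 0.0564]
```

View pics/w1.png

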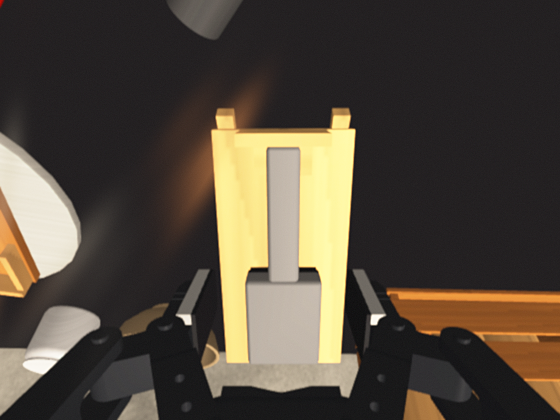

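The wrist view shows the handle at columns 268–300, rows 150–280. The brush head is below it at rows 280–362, centred between the fingers. I'll refit the brush from this close view.

Run:
```python
from mv import *
cal,rgb,d=shot('wrist'); W=cloud(cal,d)
g=np.zeros(d.shape,bool); g[140:385,240:326]=1
rgb=rgb.copy(); W[~g]=np.nan
P=pts(W,rgb,[.42,.27,.03],[.66,.42,.18],'grey')
v=fit(P,BRUSH,BR); print(*v)
rel([tool(v[0],[-.03,0,.0035])])
```

```text
[0.5288 0.3267 0.0687 0.0457 0.5234] 0.0004146208635447627 0.0010246608404538117 10514
t 1.25 tcp [0.4534 0.323  0.1399] w 0.05983142733847597 F [-0.0143  0.3853  0.3632]
cm [0.0183 0.0133 9.5889] rot [ 0.0009 -0.0009 -0.0006] | world [0.501  0.3254 0.0568]
```

>>> arm_command(
  increments=[
    {"dz": 3,"grip": 6},
    {"dz": 6,"grip": 6},
    {"dz": 8,"grip": 5},
    {"dz": 9,"grip": 5},
    {"dz": 9.5,"grip": 5},
    {"dz": 9.5,"grip": 1.2},
    {"dz": 9.5,"grip": 1.2},
    {"dz": 9.5,"grip": 1.2},
    {"dz": 9.5,"grip": 1.2},
    {"dz": 9.5,"grip": 1.2},
  ],
)

```text
validation failed for argument at $.in...
```

>>> arm_command(
  increments=[
    {"grip": 1.2},
    {"dz": -1,"grip": 1.2},
    {"dz": -3,"grip": 1.2},
    {"dz": -5,"grip": 1.2},
    {"dz": -8,"grip": 1.2},
    {"dz": -10,"grip": 1.2},
    {"dz": -12,"grip": 1.2},
    {"dz": -12,"grip": 1.2},
  ],
)

```text
validation failed for argument at $.in...
```

>>> arm_command(
  increments=[
    {"dx": 0,"dy": 0,"dz": 3,"wx": 0,"wy": 0,"wz": 0,"grip": 6},
    {"dx": 0,"dy": 0,"dz": 6,"wx": 0,"wy": 0,"wz": 0,"grip": 6},
    {"dx": 0,"dy": 0,"dz": 8,"wx": 0,"wy": 0,"wz": 0,"grip": 5},
    {"dx": 0,"dy": 0,"dz": 9,"wx": 0,"wy": 0,"wz": 0,"grip": 5},
    {"dx": 0,"dy": 0,"dz": 9.5,"wx": 0,"wy": 0,"wz": 0,"grip": 5},
    {"dx": 0,"dy": 0,"dz": 9.5,"wx": 0,"wy": 0,"wz": 0,"grip": 1.2},
    {"dx": 0,"dy": 0,"dz": 9.5,"wx": 0,"wy": 0,"wz": 0,"grip": 1.2},
    {"dx": 0,"dy": 0,"dz": 9.5,"wx": 0,"wy": 0,"wz": 0,"grip": 1.2},
    {"dx": 0,"dy": 0,"dz": 9.5,"wx": 0,"wy": 0,"wz": 0,"grip": 1.2},
    {"dx": 0,"dy": 0,"dz": 9.5,"wx": 0,"wy": 0,"wz": 0,"grip": 1.2},
  ],
)

```text
clock: 2.25
eef_pos: [0.5013, 0.3267, 0.0594]
tool_rot: [-0.023, 0.965, 0.008, 0.26]
ft_force: [-5.0, 0.5, 6.7]
grip_width: 0.0208
grasp_force: 60.0
```

>>> arm_command(
  increments=[
    {"dx": 0,"dy": 0,"dz": -0.5,"wx": 0,"wy": 0,"wz": 0,"grip": 1.2},
    {"dx": 0,"dy": 0,"dz": -1.5,"wx": 0,"wy": 0,"wz": 0,"grip": 1.2},
    {"dx": 0,"dy": 0,"dz": -3,"wx": 0,"wy": 0,"wz": 0,"grip": 1.2},
    {"dx": 0,"dy": 0,"dz": -5,"wx": 0,"wy": 0,"wz": 0,"grip": 1.2},
    {"dx": 0,"dy": 0,"dz": -7,"wx": 0,"wy": 0,"wz": 0,"grip": 1.2},
    {"dx": 0,"dy": 0,"dz": -9,"wx": 0,"wy": 0,"wz": 0,"grip": 1.2},
    {"dx": 0,"dy": 0,"dz": -11,"wx": 0,"wy": 0,"wz": 0,"grip": 1.2},
    {"dx": 0,"dy": 0,"dz": -12,"wx": 0,"wy": 0,"wz": 0,"grip": 1.2},
    {"dx": 0,"dy": 0,"dz": -12,"wx": 0,"wy": 0,"wz": 0,"grip": 1.2},
  ],
)

```text
clock: 3.15
eef_pos: [0.4412, 0.3237, 0.1638]
tool_rot: [-0.023, 0.965, 0.008, 0.26]
ft_force: [0.9, -0.3, -1.1]
grip_width: 0.0206
grasp_force: 59.1
```

```bash
cat >> mv.py <<'E'
def held(v0tool,m,cams=('scene','side'),lo=-.1,hi=.1,pic=None):
    """fit held object; returns object poses in tool frame per camera"""
    o=monitor.get_obs(); p=o['eef_pos']; r=R.from_quat(o['tool_rot'])
    for n in cams:
        cal,rgb,d=shot(n); W=cloud(cal,d)
        if pic: save(pic+n+'.png',rgb)
        Q=r.inv().apply((W.reshape(-1,3)-p)).reshape(W.shape)@np.diag([-1.,1,-1]) # object-like axes
        g=v0tool
        P=pts(Q,rgb,[-.14,-.045,-.04],[.13,.045,.05],'grey')
        far=abs(P[:,0])>.018 # drop finger zone
        P=P[far]
        print(n,*fit(P,m,v0tool))
E
python3 - <<'E'
from mv import *
held([.03,0,-.0045,0,0],BRUSH,pic='h1_')
r0=seat(3,44,30)
print('tray seat',r0)
E
```

```text
scene [ 0.0278  0.001  -0.0052 -0.009  -0.0156] 0.0005954409827058985 0.0018381028739504989 949
side [ 0.0277  0.0006 -0.0084 -0.0064 -0.0045] 0.0005047320521051717 0.0012298783020891415 2733
tray seat [ 0.5518  0.0428  0.03   -0.241   0.    ]
```

```bash
cat >> mv.py <<'E'
def brushE(ex,ez,th,dy=0): # handle-end-bottom at seat-relative mm
    o=np.array([ex,0,ez])-R.from_euler('y',-th).apply([-85,0,10])
    return seat(3+o[0],44+dy,30+o[2],th)
def tgt(v,gv): # gv: object pose in tool(flipped) frame
    rf=rot(v)*rot(gv).inv(); return np.array(v[:3])-rf.apply(gv[:3]), rf*FL
GB=np.array([.0278,.0008,-.0068,-.007,-.01])
E
python3 - <<'E'
from mv import *
rel([tgt(brushE(-55,80,.15),GB),tgt(brushE(-55,12.5,.15),GB)])
E
```

```text
t 3.25 tcp [0.4411 0.3229 0.1618] w 0.020901773589430826 F [-0.4575 -0.0228 -0.691 ]
cm [ -6.2641 -28.6616   8.9664] rot [0.0972 0.3615 0.2654] | world [0.5535 0.0414 0.1151]
cm [ -2.8868 -28.6716  14.8107] rot [0.0972 0.3615 0.2654] | world [0.5535 0.0414 0.0476]
```

>>> arm_command(
  increments=[
    {"dx": -0.6,"dy": -2.9,"dz": 0.7,"wx": 0.01,"wy": 0.036,"wz": 0.027,"grip": 1.2},
    {"dx": -1.3,"dy": -6,"dz": 1.6,"wx": 0.02,"wy": 0.075,"wz": 0.055,"grip": 1.2},
    {"dx": -2,"dy": -9.5,"dz": 2.8,"wx": 0.033,"wy": 0.12,"wz": 0.09,"grip": 1.2},
    {"dx": -2.8,"dy": -13,"dz": 3.9,"wx": 0.044,"wy": 0.164,"wz": 0.12,"grip": 1.2},
    {"dx": -3.6,"dy": -16.5,"dz": 5.0,"wx": 0.056,"wy": 0.208,"wz": 0.153,"grip": 1.2},
    {"dx": -4.4,"dy": -20,"dz": 6.2,"wx": 0.068,"wy": 0.252,"wz": 0.185,"grip": 1.2},
    {"dx": -5.2,"dy": -23.5,"dz": 7.3,"wx": 0.08,"wy": 0.297,"wz": 0.218,"grip": 1.2},
    {"dx": -5.8,"dy": -26.5,"dz": 8.3,"wx": 0.09,"wy": 0.335,"wz": 0.245,"grip": 1.2},
    {"dx": -6.26,"dy": -28.66,"dz": 8.97,"wx": 0.097,"wy": 0.362,"wz": 0.265,"grip": 1.2},
    {"dx": -6.26,"dy": -28.66,"dz": 8.97,"wx": 0.097,"wy": 0.362,"wz": 0.265,"grip": 1.2},
  ],
)

```text
clock: 4.25
eef_pos: [0.5548, 0.0381, 0.1133]
tool_rot: [0.119, 0.99, -0.011, 0.078]
ft_force: [-0.2, 0.7, -0.5]
grip_width: 0.0209
grasp_force: 59.2
```

```bash
cat >> mv.py <<'E'
def inworld(m,v0,lo,hi,cams=('scene','side'),sat='grey',pic=None,cut=None):
    """fit object and tray in each camera; report object pose in tray frame (mm, rad)"""
    for n in cams:
        cal,rgb,d=shot(n); W=cloud(cal,d)
        if pic: save(pic+n+'.png',rgb)
        o=monitor.get_obs(); q=R.from_quat(o['tool_rot']).inv().apply(W.reshape(-1,3)-o['eef_pos']).reshape(W.shape)
        fing=(abs(q[...,0])<.02)&(q[...,2]<.01)|(q[...,2]<-.04)&(q[...,2]>-.3)&(abs(q[...,0])<.06)
        Wm=W.copy(); Wm[fing]=np.nan
        L=R.from_euler('z',-v0[3]).apply(Wm.reshape(-1,3)-v0[:3]).reshape(W.shape)
        g=pts(L,rgb,lo,hi,sat); P=R.from_euler('z',v0[3]).apply(g)+v0[:3]
        v=fit(P,m,v0)
        Pt=pts(W,rgb,[.40,-.12,.022],[.69,.15,.06],'wood'); t=fit(Pt,TRAY,TR)
        rt=R.from_euler('z',t[0][3]); b=rt.inv().apply(v[0][:3]-t[0][:3])*1000
        print(n,'obj in tray mm',b,'yaw',v[0][3]-t[0][3],'pitch',v[0][4],'res',v[1:],'| tray',t[0],t[1:])
E
python3 - <<'E'
from mv import *
v=brushE(-55,80,.15); print('want',v[:3],'in tray')
inworld(BRUSH,v,[-.1,-.04,-.025],[.1,.04,.06],pic='h2_')
rel([tgt(v,GB)])
print(R.from_euler('z',-TR[3]).apply(v[:3]-TR[:3])*1000)
E
```

```text
want [0.5815 0.0355 0.1128] in tray
scene obj in tray mm [ 36.0953  41.747  111.8831] yaw -0.004065280700631585 pitch 0.15396215886502237 res (np.float64(0.0007313777193131386), np.float64(0.0018291388834601374), 915) | tray [ 0.5366  0.0007  0.0004 -0.2455] (np.float64(0.000874483913064438), np.float64(0.002205633359565929), 2909)
side obj in tray mm [ 34.9888  43.0508 111.9879] yaw -0.00237128540083123 pitch 0.15435809113292462 res (np.float64(0.0006370599525189098), np.float64(0.0016990427278866596), 925) | tray [ 0.5394  0.0005 -0.0014 -0.2408] (np.float64(0.0006700479394149139), np.float64(0.0016482322408406741), 3981)
t 4.35 tcp [0.5532 0.0407 0.1137] w 0.02080934511974969 F [-0.9573  0.1291 -1.2278]
cm [-0.0391  0.0757 -0.1397] rot [-0.0007 -0.0028 -0.0013] | world [0.5535 0.0414 0.1151]
[ 33.5399  44.     112.8145]
```

View pics/h2_side.png

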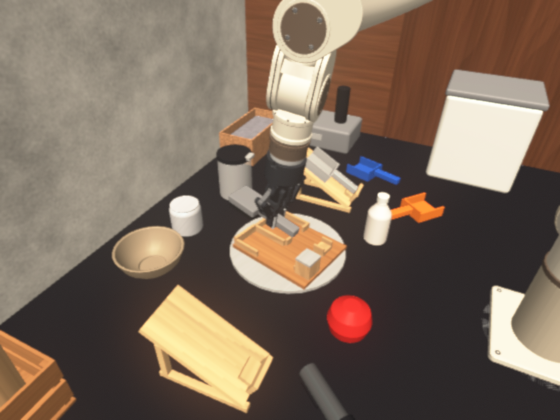

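The side view shows the brush level over the tray, with the handle end at pixel (293,228) in front of the strap box at (308,262). The fits agree to within 1–2 mm, so I'll correct for that and descend.

```bash
sed -i 's/^GB=.*/GB=np.array([.0293,.0000,-.0068,-.009,-.007])/' mv.py
python3 - <<'E'
from mv import *
rel([tgt(brushE(-55,30,.15),GB),tgt(brushE(-55,12.5,.15),GB)])
E
```

```text
t 4.35 tcp [0.5532 0.0407 0.1137] w 0.02080934511974969 F [-0.9573  0.1291 -1.2278]
cm [0.8917 0.1575 4.7903] rot [-0.0007  0.0002 -0.0033] | world [0.5523 0.0424 0.0649]
cm [1.1657 0.1603 6.5187] rot [-0.0007  0.0002 -0.0033] | world [0.5523 0.0424 0.0474]
```

>>> arm_command(
  increments=[
    {"dx": 0.3,"dy": 0.15,"dz": 1.5,"wx": 0,"wy": 0,"wz": -0.003,"grip": 1.2},
    {"dx": 0.6,"dy": 0.16,"dz": 3,"wx": 0,"wy": 0,"wz": -0.003,"grip": 1.2},
    {"dx": 0.8,"dy": 0.16,"dz": 4.3,"wx": 0,"wy": 0,"wz": -0.003,"grip": 1.2},
    {"dx": 0.97,"dy": 0.16,"dz": 5.3,"wx": 0,"wy": 0,"wz": -0.003,"grip": 1.2},
    {"dx": 1.07,"dy": 0.16,"dz": 5.9,"wx": 0,"wy": 0,"wz": -0.003,"grip": 1.2},
    {"dx": 1.17,"dy": 0.16,"dz": 6.5,"wx": 0,"wy": 0,"wz": -0.003,"grip": 1.2},
    {"dx": 1.17,"dy": 0.16,"dz": 6.5,"wx": 0,"wy": 0,"wz": -0.003,"grip": 1.2},
    {"dx": 1.17,"dy": 0.16,"dz": 6.5,"wx": 0,"wy": 0,"wz": -0.003,"grip": 1.2},
  ],
)

```text
clock: 5.15
eef_pos: [0.5532, 0.0434, 0.0496]
tool_rot: [0.115, 0.99, -0.01, 0.08]
ft_force: [-0.1, -0.2, -1.7]
grip_width: 0.0212
grasp_force: 59.2
```

Run:
```python
from mv import *
v=brushE(-55,12.5,.15)
print('want',R.from_euler('z',-TR[3]).apply(v[:3]-TR[:3])*1000)
inworld(BRUSH,v,[-.09,-.035,-.01],[.1,.04,.06],pic='h3_')
rel([tgt(v,GB),tgt(brushE(-70,12.5,.15),GB),tgt(brushE(-89,12.5,.15),GB)])
a=[cv2.imread(f'pics/h3_{n}.png') for n in ('scene','side')]
a=[cv2.resize(a[0][190:280,235:365],(780,300)[:1]*1+(540,)) if 0 else cv2.resize(a[0][190:280,240:360],(400,300),interpolation=cv2.INTER_CUBIC),cv2.resize(a[1][180:285,220:360],(400,300),interpolation=cv2.INTER_CUBIC)]
cv2.imwrite('pics/c3.png',np.hstack(a))
```

```text
want [33.5399 44.     45.3145]
scene obj in tray mm [32.7592 46.607  48.0688] yaw 0.006464780116503199 pitch 0.15644773125869701 res (np.float64(0.0007419037669005278), np.float64(0.0020819179856345024), 860) | tray [ 0.5371  0.0006  0.0005 -0.2451] (np.float64(0.0009256353351567159), np.float64(0.002449390300764145), 1988)
side obj in tray mm [33.0706 47.0719 48.5843] yaw 0.006603166840843222 pitch 0.1574027580773441 res (np.float64(0.0006877298535263414), np.float64(0.0016805819420039995), 841) | tray [ 0.5394  0.0002 -0.0013 -0.2432] (np.float64(0.0006785164357073249), np.float64(0.0017898109105478305), 3049)
t 5.25 tcp [0.5535 0.0433 0.05  ] w 0.02122187136071546 F [ 0.3284  0.3266 -1.2035]
cm [ 0.1368 -0.1162  0.2337] rot [0.0007 0.0041 0.0011] | world [0.5523 0.0424 0.0474]
cm [ 1.6173 -0.101  -0.0069] rot [0.0007 0.0041 0.0011] | world [0.5377 0.046  0.0474]
cm [ 3.4926 -0.0818 -0.3117] rot [0.0007 0.0041 0.0011] | world [0.5193 0.0505 0.0474]
```

View pics/c3.png

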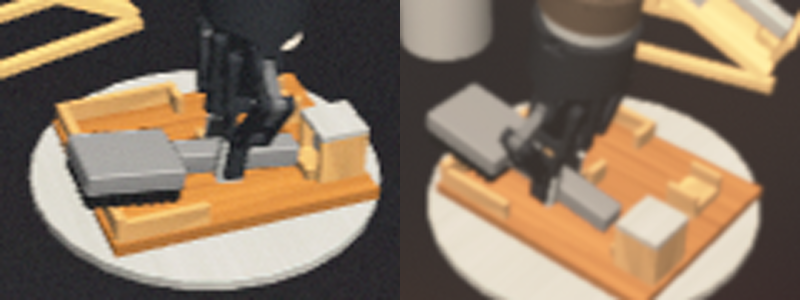

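The handle end is just in front of the strap opening, and the head is raised above the end wall. Next I'll correct the held pose for the small sideways offset and slide in.

```bash
sed -i 's/^GB=.*/GB=np.array([.0278,.0014,-.0063,-.003,-.005])/' mv.py
python3 - <<'E'
from mv import *
rel([tgt(brushE(-58,12.5,.15),GB),tgt(brushE(-76,12.5,.15),GB),tgt(brushE(-89,12.5,.15),GB)])
E
```

```text
t 5.25 tcp [0.5535 0.0433 0.05  ] w 0.02122187136071546 F [ 0.3284  0.3266 -1.2035]
cm [ 0.2828 -0.2367  0.2305] rot [0.0007 0.0061 0.0072] | world [0.5506 0.0416 0.0472]
cm [ 2.0594 -0.2185 -0.0582] rot [0.0007 0.0061 0.0072] | world [0.5331 0.0459 0.0472]
cm [ 3.3425 -0.2053 -0.2667] rot [0.0007 0.0061 0.0072] | world [0.5205 0.049  0.0472]
```

>>> arm_command(
  increments=[
    {"dx": 0.15,"dy": -0.24,"dz": 0.22,"wx": 0,"wy": 0.006,"wz": 0.007,"grip": 1.2},
    {"dx": 0.28,"dy": -0.24,"dz": 0.23,"wx": 0,"wy": 0.006,"wz": 0.007,"grip": 1.2},
    {"dx": 0.28,"dy": -0.24,"dz": 0.23,"wx": 0,"wy": 0.006,"wz": 0.007,"grip": 1.2},
    {"dx": 0.7,"dy": -0.23,"dz": 0.16,"wx": 0,"wy": 0.006,"wz": 0.007,"grip": 1.2},
    {"dx": 1.1,"dy": -0.23,"dz": 0.1,"wx": 0,"wy": 0.006,"wz": 0.007,"grip": 1.2},
    {"dx": 1.5,"dy": -0.22,"dz": 0.03,"wx": 0,"wy": 0.006,"wz": 0.007,"grip": 1.2},
    {"dx": 1.8,"dy": -0.22,"dz": -0.02,"wx": 0,"wy": 0.006,"wz": 0.007,"grip": 1.2},
    {"dx": 2.06,"dy": -0.22,"dz": -0.06,"wx": 0,"wy": 0.006,"wz": 0.007,"grip": 1.2},
    {"dx": 2.06,"dy": -0.22,"dz": -0.06,"wx": 0,"wy": 0.006,"wz": 0.007,"grip": 1.2},
    {"dx": 2.06,"dy": -0.22,"dz": -0.06,"wx": 0,"wy": 0.006,"wz": 0.007,"grip": 1.2},
  ],
)

```text
clock: 6.25
eef_pos: [0.5326, 0.0459, 0.0468]
tool_rot: [0.118, 0.99, -0.009, 0.076]
ft_force: [0.5, -0.5, -1.1]
grip_width: 0.0208
grasp_force: 59.2
```

Run:
```python
from mv import *
v=brushE(-76,12.5,.15)
print('want',R.from_euler('z',-TR[3]).apply(v[:3]-TR[:3])*1000)
inworld(BRUSH,v,[-.06,-.035,-.01],[.1,.04,.06])
rel([tgt(v,GB),tgt(brushE(-89,12.5,.15),GB)])
```

```text
want [12.5399 44.     45.3145]
scene obj in tray mm [12.7287 43.984  45.2867] yaw -0.0032795619455939506 pitch 0.14784866967961943 res (np.float64(0.0007706730226884305), np.float64(0.0018740887611604763), 754) | tray [ 0.5365  0.0007  0.0005 -0.2433] (np.float64(0.000916207966352077), np.float64(0.0023491998950524676), 2036)
side obj in tray mm [12.124  44.4232 45.2841] yaw 0.0007926427012431569 pitch 0.1484527301153342 res (np.float64(0.0007075233199379527), np.float64(0.0016972887668173068), 707) | tray [ 0.5394  0.0001 -0.0013 -0.2447] (np.float64(0.0006849317059215571), np.float64(0.001843826517834246), 2840)
t 6.35 tcp [0.5326 0.0459 0.0467] w 0.02094205324252844 F [ 0.7284 -0.1807 -0.9041]
cm [-0.0584  0.0144 -0.0471] rot [ 0.0004 -0.0011  0.0002] | world [0.5331 0.0459 0.0472]
cm [ 1.2262  0.0187 -0.2463] rot [ 0.0004 -0.0011  0.0002] | world [0.5205 0.049  0.0472]
```

Run:
```python
from mv import *
rel([tgt(brushE(-89,12.5,.15),GB)]+[tgt(brushE(-89,z,t),GB) for z,t in ((12.2,.11),(11.9,.075),(11.5,.035),(11.2,.0))])
```

```text
t 6.35 tcp [0.5326 0.0459 0.0467] w 0.02094205324252844 F [ 0.7284 -0.1807 -0.9041]
cm [ 1.2262  0.0187 -0.2463] rot [ 0.0004 -0.0011  0.0002] | world [0.5205 0.049  0.0472]
cm [1.2516 0.0186 0.0116] rot [0.0002 0.0389 0.0002] | world [0.5206 0.0489 0.0447]
cm [1.2819 0.0187 0.2401] rot [0.0001 0.0739 0.0002] | world [0.5207 0.0489 0.0424]
cm [1.3259 0.0187 0.5057] rot [0.     0.1139 0.0002] | world [0.5207 0.0489 0.0397]
cm [1.371  0.0188 0.7317] rot [-0.0001  0.1489  0.0002] | world [0.5206 0.049  0.0374]
```

>>> arm_command(
  increments=[
    {"dx": 0.3,"dy": 0.01,"dz": -0.1,"wx": 0,"wy": 0,"wz": 0,"grip": 1.2},
    {"dx": 0.6,"dy": 0.02,"dz": -0.15,"wx": 0,"wy": 0,"wz": 0,"grip": 1.2},
    {"dx": 0.9,"dy": 0.02,"dz": -0.2,"wx": 0,"wy": 0,"wz": 0,"grip": 1.2},
    {"dx": 1.2,"dy": 0.02,"dz": -0.25,"wx": 0,"wy": 0,"wz": 0,"grip": 1.2},
    {"dx": 1.23,"dy": 0.02,"dz": -0.25,"wx": 0,"wy": 0,"wz": 0,"grip": 1.2},
    {"dx": 1.23,"dy": 0.02,"dz": -0.25,"wx": 0,"wy": 0,"wz": 0,"grip": 1.2},
  ],
)

```text
clock: 6.95
eef_pos: [0.5208, 0.0489, 0.0475]
tool_rot: [0.118, 0.99, -0.009, 0.077]
ft_force: [3.9, -2.0, -2.6]
grip_width: 0.0206
grasp_force: 58.9
```

Run:
```python
from mv import *
v=brushE(-89,12.5,.15)
print('want',R.from_euler('z',-TR[3]).apply(v[:3]-TR[:3])*1000)
inworld(BRUSH,v,[-.06,-.035,-.01],[.1,.04,.06])
rel([tgt(brushE(-89,12.5,.15),GB)]+[tgt(brushE(-89,z,t),GB) for z,t in ((12.2,.11),(11.9,.075),(11.5,.035),(11.2,.0))])
```

```text
want [-0.4601 44.     45.3145]
scene obj in tray mm [ 0.8761 44.0185 45.9325] yaw -0.004430694675986752 pitch 0.15501195957058583 res (np.float64(0.0007239783918184389), np.float64(0.0018555709552758772), 755) | tray [ 0.5365  0.0008  0.0005 -0.2431] (np.float64(0.0009021237238959444), np.float64(0.002256675719342605), 2165)
side obj in tray mm [ 0.5944 44.3866 45.9756] yaw 0.0015805659956765472 pitch 0.15817250888116455 res (np.float64(0.0006908179501553067), np.float64(0.0017165165294463288), 724) | tray [ 0.5393  0.0002 -0.0013 -0.2447] (np.float64(0.0006887846146782055), np.float64(0.0018160965502701082), 2755)
t 7.05 tcp [0.5208 0.0489 0.0475] w 0.02093802832944197 F [ 3.5903 -0.7329 -2.1397]
cm [0.0357 0.0001 0.0158] rot [ 0.0003 -0.0003  0.0001] | world [0.5205 0.049  0.0472]
cm [0.0613 0.0001 0.2737] rot [0.0002 0.0397 0.0001] | world [0.5206 0.0489 0.0447]
cm [0.0918 0.0001 0.5022] rot [0.0001 0.0747 0.0002] | world [0.5207 0.0489 0.0424]
cm [0.136  0.0001 0.7677] rot [-0.      0.1147  0.0002] | world [0.5207 0.0489 0.0397]
cm [0.1813 0.0002 0.9938] rot [-0.0002  0.1497  0.0002] | world [0.5206 0.049  0.0374]
```

>>> arm_command(
  increments=[
    {"dx": 0.14,"dy": 0,"dz": 0.1,"wx": 0,"wy": 0.015,"wz": 0,"grip": 1.2},
    {"dx": 0.15,"dy": 0,"dz": 0.2,"wx": 0,"wy": 0.03,"wz": 0,"grip": 1.2},
    {"dx": 0.17,"dy": 0,"dz": 0.34,"wx": 0,"wy": 0.05,"wz": 0,"grip": 1.2},
    {"dx": 0.19,"dy": 0,"dz": 0.5,"wx": 0,"wy": 0.075,"wz": 0,"grip": 1.2},
    {"dx": 0.21,"dy": 0,"dz": 0.64,"wx": 0,"wy": 0.095,"wz": 0,"grip": 1.2},
    {"dx": 0.23,"dy": 0,"dz": 0.77,"wx": 0,"wy": 0.115,"wz": 0,"grip": 1.2},
    {"dx": 0.26,"dy": 0,"dz": 0.88,"wx": 0,"wy": 0.135,"wz": 0,"grip": 1.2},
    {"dx": 0.28,"dy": 0,"dz": 0.99,"wx": 0,"wy": 0.153,"wz": 0,"grip": 1.2},
    {"dx": 0.28,"dy": 0,"dz": 0.99,"wx": 0,"wy": 0.153,"wz": 0,"grip": 1.2},
  ],
)

```text
clock: 7.95
eef_pos: [0.5197, 0.0493, 0.0368]
tool_rot: [0.119, 0.993, 0.0, 0.0]
ft_force: [4.1, -0.5, 1.5]
grip_width: 0.0204
grasp_force: 59.5
```

Run:
```python
from mv import *
v=brushE(-89,11.2,.0)
print('want',R.from_euler('z',-TR[3]).apply(v[:3]-TR[:3])*1000)
inworld(BRUSH,v,[-.06,-.029,.012],[.085,.029,.06],pic='h4_')
rel([tgt(brushE(-89,11.2,0),GB),tgt(brushE(-85,10.2,0),GB)])
```

```text
want [-1.  44.  31.2]
scene obj in tray mm [-0.7778 44.1766 30.8063] yaw -0.007695293767430111 pitch -0.00356960174059786 res (np.float64(0.0007801228182235387), np.float64(0.0017931522027563006), 636) | tray [ 0.5362  0.0007  0.0005 -0.2427] (np.float64(0.0008994842901511851), np.float64(0.0021770706619689685), 2182)
side obj in tray mm [-2.2932 44.6511 30.8988] yaw -0.005375861989579733 pitch -0.005789637329855079 res (np.float64(0.0006546474743244577), np.float64(0.0015158863961465974), 496) | tray [ 0.5393  0.0001 -0.0013 -0.2442] (np.float64(0.000675516191205483), np.float64(0.0018194598753085483), 2599)
t 8.05 tcp [0.5192 0.0494 0.0369] w 0.02117174873579635 F [ 4.5296 -0.096   0.47  ]
cm [-0.1388 -0.0147 -0.0493] rot [ 0.0002 -0.0044  0.0002] | world [0.5206 0.049  0.0374]
cm [-0.5387 -0.016   0.0509] rot [ 0.0002 -0.0044  0.0002] | world [0.5244 0.048  0.0364]
```

>>> arm_command(
  increments=[
    {"dx": -0.1,"dy": 0,"dz": 0,"wx": 0,"wy": 0,"wz": 0,"grip": 1.2},
    {"dx": -0.2,"dy": 0,"dz": 0.02,"wx": 0,"wy": 0,"wz": 0,"grip": 1.2},
    {"dx": -0.3,"dy": 0,"dz": 0.04,"wx": 0,"wy": 0,"wz": 0,"grip": 1.2},
    {"dx": -0.37,"dy": 0,"dz": 0.06,"wx": 0,"wy": 0,"wz": 0,"grip": 1.2},
    {"dx": -0.42,"dy": 0,"dz": 0.06,"wx": 0,"wy": 0,"wz": 0,"grip": 1.2},
    {"dx": -0.42,"dy": 0,"dz": 0.06,"wx": 0,"wy": 0,"wz": 0,"grip": 1.2},
  ],
)

```text
clock: 8.65
eef_pos: [0.5231, 0.0483, 0.0364]
tool_rot: [0.119, 0.993, -0.0, 0.0]
ft_force: [4.0, -0.9, 0.3]
grip_width: 0.0208
grasp_force: 59.4
```

Run:
```python
from mv import *
v=brushE(-85,10.2,.0)
inworld(BRUSH,v,[-.06,-.029,.012],[.085,.029,.06])
rel([tgt(brushE(-85,10,0),GB)])
```

```text
scene obj in tray mm [ 2.3883 43.7715 30.2686] yaw -0.0012480894520119634 pitch -0.001112159457405241 res (np.float64(0.0007899127116082309), np.float64(0.0018110231340465015), 629) | tray [ 0.5365  0.0007  0.0005 -0.2435] (np.float64(0.0008902567636559829), np.float64(0.002260167286661951), 2162)
side obj in tray mm [ 1.6831 44.2793 30.2848] yaw 0.0017370056555050528 pitch -0.0026032966380693055 res (np.float64(0.0005979976484431736), np.float64(0.0015101596174474062), 511) | tray [ 0.5393  0.0002 -0.0013 -0.2444] (np.float64(0.0006568653400451895), np.float64(0.0017992312991582174), 2596)
t 8.75 tcp [0.5231 0.0483 0.0364] w 0.02080287041309203 F [3.2294 0.0202 0.1554]
cm [-0.1376  0.0065  0.022 ] rot [-0.0003 -0.0044  0.0002] | world [0.5244 0.048  0.0362]
```

Force is still from the keeper, so the head isn't at the wall yet. I'll go forward another 1.3 mm and check.

>>> arm_command(
  increments=[
    {"dx": -0.05,"dy": 0,"dz": 0.02,"wx": 0,"wy": 0,"wz": 0,"grip": 1.2},
    {"dx": -0.1,"dy": 0,"dz": 0.03,"wx": 0,"wy": 0,"wz": 0,"grip": 1.2},
    {"dx": -0.14,"dy": 0,"dz": 0.03,"wx": 0,"wy": 0,"wz": 0,"grip": 1.2},
    {"dx": -0.14,"dy": 0,"dz": 0.03,"wx": 0,"wy": 0,"wz": 0,"grip": 1.2},
    {"dx": -0.14,"dy": 0,"dz": 0.03,"wx": 0,"wy": 0,"wz": 0,"grip": 1.2},
  ],
)

```text
clock: 9.25
eef_pos: [0.524, 0.0479, 0.036]
tool_rot: [0.119, 0.993, -0.0, -0.0]
ft_force: [1.7, 0.5, 0.9]
grip_width: 0.0207
grasp_force: 59.5
```

>>> arm_command(
  increments=[
    {"dx": -0.04,"dy": 0,"dz": 0,"wx": 0,"wy": 0,"wz": 0,"grip": 1.2},
    {"dx": -0.07,"dy": 0,"dz": 0,"wx": 0,"wy": 0,"wz": 0,"grip": 1.2},
    {"dx": -0.07,"dy": 0,"dz": 0,"wx": 0,"wy": 0,"wz": 0,"grip": 1.2},
    {"dx": -0.07,"dy": 0,"dz": 0,"wx": 0,"wy": 0,"wz": 0,"grip": 1.2},
  ],
)

```text
clock: 9.65
eef_pos: [0.5241, 0.0479, 0.0358]
tool_rot: [0.118, 0.993, -0.0, -0.001]
ft_force: [-3.0, -0.1, 2.8]
grip_width: 0.0208
grasp_force: 59.7
```

The fore-aft force reversed to −3 N, so the head is against the end wall. Releasing now.

>>> arm_command(
  increments=[
    {"dx": 0,"dy": 0,"dz": 0,"wx": 0,"wy": 0,"wz": 0,"grip": 2.4},
    {"dx": 0,"dy": 0,"dz": 0,"wx": 0,"wy": 0,"wz": 0,"grip": 3},
    {"dx": 0,"dy": 0,"dz": 0,"wx": 0,"wy": 0,"wz": 0,"grip": 4},
    {"dx": 0,"dy": 0,"dz": 0,"wx": 0,"wy": 0,"wz": 0,"grip": 4},
    {"dx": 0,"dy": 0,"dz": -2,"wx": 0,"wy": 0,"wz": 0,"grip": 4},
    {"dx": 0,"dy": 0,"dz": -5,"wx": 0,"wy": 0,"wz": 0,"grip": 4},
    {"dx": 0,"dy": 0,"dz": -9,"wx": 0,"wy": 0,"wz": 0,"grip": 4},
    {"dx": 0,"dy": 0,"dz": -13,"wx": 0,"wy": 0,"wz": 0,"grip": 4},
    {"dx": 0,"dy": 0,"dz": -16,"wx": 0,"wy": 0,"wz": 0,"grip": 4},
    {"dx": 0,"dy": 0,"dz": -16,"wx": 0,"wy": 0,"wz": 0,"grip": 4},
  ],
)

```text
clock: 10.65
eef_pos: [0.5284, 0.0481, 0.2015]
tool_rot: [0.119, 0.993, 0.001, 0.006]
ft_force: [1.5, 0.0, -0.3]
grip_width: 0.0399
grasp_force: 0.0
```

Run:
```python
from mv import *
v=brushE(-85,10.2,.0)
inworld(BRUSH,v,[-.06,-.029,.012],[.085,.029,.06])
n='side';cal,rgb,d=shot(n);W=cloud(cal,d)
for n in ('scene','side'):
    cal,rgb,d=shot(n);W=cloud(cal,d)
    P=pts(W,rgb,[.42,-.36,.03],[.66,-.2,.2],'grey'); print(len(P),*fit(P,SCOOP,SC))
rel([tool(SC,[-.028,0,.11]),tool(SC,[-.028,0,.006])])
```

```text
scene obj in tray mm [ 3.1646 43.6774 30.085 ] yaw -0.0005179804709674052 pitch -0.001583834539075533 res (np.float64(0.0007577134617265859), np.float64(0.0018236786767329306), 784) | tray [ 0.5366  0.0007  0.0005 -0.2446] (np.float64(0.0009131115785544755), np.float64(0.0022387648066028525), 2583)
side obj in tray mm [ 3.0077 44.0216 30.1452] yaw 0.00011019183852356562 pitch -0.0019483519827770126 res (np.float64(0.0006482844472264077), np.float64(0.0016022041325917946), 911) | tray [ 0.5395  0.0004 -0.0014 -0.2421] (np.float64(0.000697960654182872), np.float64(0.0017694736122175127), 3543)
610 [ 0.5367 -0.2692  0.0683  0.0268  0.5416] 0.0006817277006500762 0.0023384358216795675 610
860 [ 0.5386 -0.2691  0.0669  0.0348  0.5539] 0.0007275722290500125 0.0022954945420992773 860
t 10.9 tcp [0.5241 0.0477 0.1944] w 0.04038326014147738 F [ 0.6255  0.3477 -0.7299]
cm [ -1.1234 -32.5992   4.6184] rot [-0.0723 -0.5292 -0.2625] | world [ 0.4581 -0.2718  0.1487]
cm [ -6.2117 -31.1893  13.5784] rot [-0.0723 -0.5292 -0.2625] | world [ 0.5106 -0.2702  0.0589]
```

>>> arm_command(
  increments=[
    {"dx": 0,"dy": -3,"dz": 0,"wx": -0.007,"wy": -0.05,"wz": -0.026,"grip": 6},
    {"dx": -0.1,"dy": -7,"dz": 0.2,"wx": -0.015,"wy": -0.11,"wz": -0.055,"grip": 6},
    {"dx": -0.3,"dy": -11,"dz": 0.6,"wx": -0.024,"wy": -0.18,"wz": -0.09,"grip": 6},
    {"dx": -0.4,"dy": -15,"dz": 1.2,"wx": -0.033,"wy": -0.24,"wz": -0.12,"grip": 6},
    {"dx": -0.6,"dy": -19,"dz": 2,"wx": -0.042,"wy": -0.31,"wz": -0.153,"grip": 6},
    {"dx": -0.8,"dy": -23,"dz": 2.9,"wx": -0.051,"wy": -0.375,"wz": -0.186,"grip": 6},
    {"dx": -0.9,"dy": -27,"dz": 3.6,"wx": -0.06,"wy": -0.44,"wz": -0.22,"grip": 6},
    {"dx": -1.05,"dy": -30.5,"dz": 4.2,"wx": -0.068,"wy": -0.5,"wz": -0.248,"grip": 6},
    {"dx": -1.12,"dy": -32.6,"dz": 4.62,"wx": -0.072,"wy": -0.529,"wz": -0.2625,"grip": 6},
    {"dx": -1.12,"dy": -32.6,"dz": 4.62,"wx": -0.072,"wy": -0.529,"wz": -0.2625,"grip": 6},
  ],
)

```text
clock: 11.9
eef_pos: [0.4565, -0.2733, 0.1471]
tool_rot: [-0.012, 0.965, 0.005, 0.262]
ft_force: [-0.7, 0.3, -0.8]
grip_width: 0.0596
grasp_force: 0.0
```

Run:
```python
from mv import *
viewer.camera('scene')
cal,rgb,d=shot('wrist'); save('w2.png',rgb); W=cloud(cal,d)
g=np.zeros(d.shape,bool); g[100:385,225:340]=1; W[~g]=np.nan
P=pts(W,rgb,[.42,-.34,.03],[.66,-.21,.2],'grey')
for m in (SCOOP,):
    v=fit(P,m,SC); print(*v)
rel([tool(v[0],[-.028,0,.006])])
```

```text
[ 0.5356 -0.2719  0.0673  0.0159  0.5454] 0.0005096370452208238 0.0014488933784982054 11180
t 12.0 tcp [ 0.4583 -0.2713  0.1485] w 0.0598605156882051 F [0.2959 0.0907 0.238 ]
cm [ 0.2523 -0.274  10.3568] rot [ 0.0093 -0.0148  0.0105] | world [ 0.5085 -0.2723  0.0579]
```

View pics/w2.png

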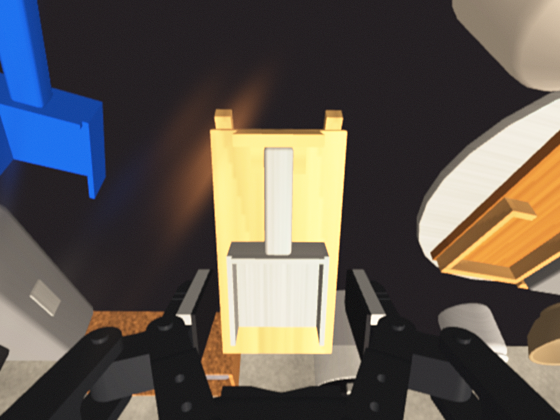

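The wrist view shows the steel scoop right way up: handle at columns 265–292, rows 148–255, pan at rows 245–345. It is about 3 px left of the finger centre.

>>> arm_command(
  increments=[
    {"dx": 0.1,"dy": -0.2,"dz": 3,"wx": 0,"wy": -0.005,"wz": 0,"grip": 6},
    {"dx": 0.15,"dy": -0.2,"dz": 6,"wx": 0,"wy": -0.005,"wz": 0,"grip": 6},
    {"dx": 0.15,"dy": -0.2,"dz": 8.5,"wx": 0,"wy": -0.005,"wz": 0,"grip": 5},
    {"dx": 0.15,"dy": -0.2,"dz": 9.8,"wx": 0,"wy": -0.005,"wz": 0,"grip": 4},
    {"dx": 0.15,"dy": -0.2,"dz": 10.3,"wx": 0,"wy": -0.005,"wz": 0,"grip": 4},
    {"dx": 0.15,"dy": -0.2,"dz": 10.3,"wx": 0,"wy": -0.005,"wz": 0,"grip": 4},
    {"dx": 0.15,"dy": -0.2,"dz": 10.3,"wx": 0,"wy": -0.005,"wz": 0,"grip": 1},
    {"dx": 0.15,"dy": -0.2,"dz": 10.3,"wx": 0,"wy": -0.005,"wz": 0,"grip": 1},
    {"dx": 0.15,"dy": -0.2,"dz": 10.3,"wx": 0,"wy": -0.005,"wz": 0,"grip": 1},
    {"dx": 0.15,"dy": -0.2,"dz": 10.3,"wx": 0,"wy": -0.005,"wz": 0,"grip": 1},
  ],
)

```text
clock: 13.0
eef_pos: [0.5108, -0.2721, 0.0617]
tool_rot: [-0.015, 0.964, 0.004, 0.267]
ft_force: [-2.3, 3.3, 6.0]
grip_width: 0.0186
grasp_force: 59.7
```

>>> arm_command(
  increments=[
    {"dx": 0,"dy": 0,"dz": -0.5,"wx": 0,"wy": 0,"wz": 0,"grip": 1},
    {"dx": 0,"dy": 0,"dz": -1.5,"wx": 0,"wy": 0,"wz": 0,"grip": 1},
    {"dx": 0,"dy": 0,"dz": -3,"wx": 0,"wy": 0,"wz": 0,"grip": 1},
    {"dx": 0,"dy": 0,"dz": -5,"wx": 0,"wy": 0,"wz": 0,"grip": 1},
    {"dx": 0,"dy": 0,"dz": -7,"wx": 0,"wy": 0,"wz": 0,"grip": 1},
    {"dx": 0,"dy": 0,"dz": -9,"wx": 0,"wy": 0,"wz": 0,"grip": 1},
    {"dx": 0,"dy": 0,"dz": -11,"wx": 0,"wy": 0,"wz": 0,"grip": 1},
    {"dx": 0,"dy": 0,"dz": -12.5,"wx": 0,"wy": 0,"wz": 0,"grip": 1},
    {"dx": 0,"dy": 0,"dz": -13,"wx": 0,"wy": 0,"wz": 0,"grip": 1},
    {"dx": 0,"dy": 0,"dz": -13,"wx": 0,"wy": 0,"wz": 0,"grip": 1},
  ],
)

```text
clock: 14.0
eef_pos: [0.4431, -0.2744, 0.1722]
tool_rot: [-0.015, 0.964, 0.004, 0.266]
ft_force: [0.1, 0.3, -2.3]
grip_width: 0.0186
grasp_force: 59.7
```

Run:
```python
from mv import *
viewer.camera('wrist')
held([.028,0,-.0075,0,0],SCOOP,pic='h5_')
GS=np.array([.028,0,-.0075,0,0])
rel([tgt(seat(5.5,-34,110),GS),tgt(seat(5.5,-34,60),GS)])
```

```text
scene [ 0.0258  0.003  -0.0075 -0.0005 -0.005 ] 0.0007217338088452083 0.0022559687457630972 547
side [ 0.0262  0.0024 -0.0101  0.0108  0.0102] 0.0007417704471872656 0.002188535074858524 938
t 14.15 tcp [ 0.4433 -0.2737  0.171 ] w 0.019198128232272207 F [ 0.0764 -0.5034 -3.0596]
cm [-3.509  24.465   8.3433] rot [0.0741 0.5329 0.2653] | world [ 0.5084 -0.0268  0.1175]
cm [-0.9539 24.4592 12.6411] rot [0.0741 0.5329 0.2653] | world [ 0.5084 -0.0268  0.0675]
```

```bash
cat >> mv.py <<'E'
GS=np.array([.026,.0015,-.0085,.004,.0])
E
python3 - <<'E'
from mv import *
p,r=tgt(seat(5.5,-34,115),GS)
rel([(np.array([.51,-.26,.185]),r),(np.array([.515,-.10,.16]),r),(p,r)])
E
```

```text
t 14.15 tcp [ 0.4433 -0.2737  0.171 ] w 0.019198128232272207 F [ 0.0764 -0.5034 -3.0596]
cm [-6.4819  1.1641  2.2261] rot [0.0752 0.5328 0.2692] | world [ 0.51  -0.26   0.185]
cm [-6.0532 17.1378  4.9015] rot [0.0752 0.5328 0.2692] | world [ 0.515 -0.1    0.16 ]
cm [-3.9486 24.2776  7.9063] rot [0.0752 0.5328 0.2692] | world [ 0.51   -0.0287  0.1235]
```

>>> arm_command(
  increments=[
    {"dx": -2,"dy": 0.3,"dz": 0.6,"wx": 0.015,"wy": 0.11,"wz": 0.055,"grip": 1},
    {"dx": -4.2,"dy": 0.7,"dz": 1.4,"wx": 0.03,"wy": 0.22,"wz": 0.11,"grip": 1},
    {"dx": -6,"dy": 2.5,"dz": 2.2,"wx": 0.047,"wy": 0.335,"wz": 0.17,"grip": 1},
    {"dx": -6.4,"dy": 6,"dz": 2.8,"wx": 0.063,"wy": 0.445,"wz": 0.225,"grip": 1},
    {"dx": -6.3,"dy": 10,"dz": 3.6,"wx": 0.075,"wy": 0.533,"wz": 0.269,"grip": 1},
    {"dx": -6.2,"dy": 14,"dz": 4.3,"wx": 0.075,"wy": 0.533,"wz": 0.269,"grip": 1},
    {"dx": -6,"dy": 18,"dz": 5,"wx": 0.075,"wy": 0.533,"wz": 0.269,"grip": 1},
    {"dx": -5,"dy": 21.5,"dz": 6.5,"wx": 0.075,"wy": 0.533,"wz": 0.269,"grip": 1},
    {"dx": -3.95,"dy": 24.28,"dz": 7.9,"wx": 0.075,"wy": 0.533,"wz": 0.269,"grip": 1},
    {"dx": -3.95,"dy": 24.28,"dz": 7.9,"wx": 0.075,"wy": 0.533,"wz": 0.269,"grip": 1},
  ],
)

```text
clock: 15.15
eef_pos: [0.5078, -0.0252, 0.1207]
tool_rot: [0.119, 0.993, 0.0, -0.003]
ft_force: [0.5, -1.0, -2.7]
grip_width: 0.0184
grasp_force: 59.6
```

>>> arm_command(
  increments=[
    {"dx": 0,"dy": 0,"dz": 0,"wx": 0,"wy": 0,"wz": 0,"grip": 1},
    {"dx": 0,"dy": 0,"dz": 0,"wx": 0,"wy": 0,"wz": 0,"grip": 1},
  ],
)

```text
clock: 15.35
eef_pos: [0.5113, -0.0295, 0.1246]
tool_rot: [0.122, 0.993, -0.0, 0.001]
ft_force: [0.8, 0.8, -2.6]
grip_width: 0.0185
grasp_force: 59.6
```

Run:
```python
from mv import *
v=seat(5.5,-34,115)
inworld(SCOOP,v,[-.09,-.045,-.02],[.1,.045,.045],pic='h6_')
rel([tgt(v,GS),tgt(seat(5.5,-34,60),GS)])
```

```text
scene obj in tray mm [  7.8552 -33.1154 117.0351] yaw 0.0014593562683404837 pitch 0.006364073473509158 res (np.float64(0.000636751389128101), np.float64(0.0019211553889911435), 1032) | tray [ 0.5365  0.0006  0.0005 -0.2436] (np.float64(0.0008657926241232052), np.float64(0.0021909002460108935), 2579)
side obj in tray mm [  5.2617 -33.8337 117.0561] yaw 0.0031419164568251834 pitch 0.005559563059306411 res (np.float64(0.0005757699608528736), np.float64(0.001418000563665602), 886) | tray [ 0.5395  0.0003 -0.0013 -0.2429] (np.float64(0.0006878815555899989), np.float64(0.0017940270953523043), 3523)
t 15.45 tcp [ 0.5114 -0.03    0.125 ] w 0.018216700435269597 F [-0.7773 -0.2627 -2.2064]
cm [0.1611 0.0987 0.1529] rot [-0.0004  0.0031 -0.0012] | world [ 0.51   -0.0287  0.1235]
cm [0.1781 0.101  5.6528] rot [-0.0004  0.0031 -0.0012] | world [ 0.51   -0.0287  0.0685]
```

```bash
sed -i 's/^GS=.*/GS=np.array([.0256,.0028,-.0080,.004,.006])/' mv.py
python3 - <<'E'
from mv import *
rel([tgt(seat(5.5,-34,55),GS)])
E
```

```text
t 15.45 tcp [ 0.5114 -0.03    0.125 ] w 0.018216700435269597 F [-0.7773 -0.2627 -2.2064]
cm [ 0.1348 -0.0287  6.1877] rot [-0.0004  0.0091 -0.0012] | world [ 0.5102 -0.03    0.0632]
```

>>> arm_command(
  increments=[
    {"dx": 0.1,"dy": -0.03,"dz": 1.5,"wx": 0,"wy": 0.009,"wz": -0.001,"grip": 1},
    {"dx": 0.13,"dy": -0.03,"dz": 3,"wx": 0,"wy": 0.009,"wz": -0.001,"grip": 1},
    {"dx": 0.13,"dy": -0.03,"dz": 4.5,"wx": 0,"wy": 0.009,"wz": -0.001,"grip": 1},
    {"dx": 0.13,"dy": -0.03,"dz": 5.5,"wx": 0,"wy": 0.009,"wz": -0.001,"grip": 1},
    {"dx": 0.13,"dy": -0.03,"dz": 6.2,"wx": 0,"wy": 0.009,"wz": -0.001,"grip": 1},
    {"dx": 0.13,"dy": -0.03,"dz": 6.2,"wx": 0,"wy": 0.009,"wz": -0.001,"grip": 1},
    {"dx": 0.13,"dy": -0.03,"dz": 6.2,"wx": 0,"wy": 0.009,"wz": -0.001,"grip": 1},
    {"dx": 0.13,"dy": -0.03,"dz": 6.2,"wx": 0,"wy": 0.009,"wz": -0.001,"grip": 1},
  ],
)

```text
clock: 16.25
eef_pos: [0.51, -0.0292, 0.0633]
tool_rot: [0.122, 0.993, 0.0, -0.003]
ft_force: [0.1, -0.4, -2.4]
grip_width: 0.0186
grasp_force: 59.7
```

Run:
```python
from mv import *
v=seat(5.5,-34,55)
for i in range(2): inworld(SCOOP,v,[-.09,-.04,.004],[.084,.04,.04],pic='h7_')
rel([tgt(v,GS),tgt(seat(5.5,-34,30.5),GS)])
```

```text
scene obj in tray mm [  7.3794 -32.9332  57.2336] yaw 0.005325876247244066 pitch 0.028188261197061547 res (np.float64(0.0006766696393965752), np.float64(0.002030707543211215), 688) | tray [ 0.5362  0.0005  0.0006 -0.2458] (np.float64(0.0008923469616593516), np.float64(0.002249369233649329), 1963)
side obj in tray mm [  3.6619 -33.3605  54.8778] yaw 0.006129805623199286 pitch -0.008098975315379205 res (np.float64(0.0006102879154710542), np.float64(0.0014660850478202757), 533) | tray [ 0.5394  0.0001 -0.0013 -0.2461] (np.float64(0.000663371075565666), np.float64(0.0018272311185939488), 2670)
scene obj in tray mm [  7.9775 -32.8735  57.4078] yaw 0.011641079222037554 pitch 0.03158583097430809 res (np.float64(0.000703877721302119), np.float64(0.0021008334859576533), 687) | tray [ 0.5364  0.0004  0.0006 -0.2476] (np.float64(0.0009136796745852944), np.float64(0.0023553834719171086), 1975)
side obj in tray mm [  3.5706 -33.3151  54.4795] yaw 0.007292552278553244 pitch -0.00874704429302283 res (np.float64(0.0005203015136202097), np.float64(0.0013964376806130294), 529) | tray [ 0.5393  0.0002 -0.0013 -0.2452] (np.float64(0.0006808387140403611), np.float64(0.001840566498990598), 2662)
t 16.45 tcp [ 0.5097 -0.0291  0.0631] w 0.018740809164443404 F [-0.5036  0.5152 -2.2751]
cm [-0.0637 -0.078  -0.0049] rot [-0.0004 -0.0002  0.0014] | world [ 0.5102 -0.03    0.0632]
cm [-0.0789 -0.0771  2.445 ] rot [-0.0004 -0.0002  0.0014] | world [ 0.5102 -0.03    0.0387]
```

Run:
```python
import cv2,numpy as np
a=[cv2.imread(f'pics/h7_{n}.png') for n in ('scene','side')]
cv2.imwrite('pics/c7.png',np.hstack([cv2.resize(a[0][190:280,240:360],(400,300),interpolation=cv2.INTER_CUBIC),cv2.resize(a[1][180:285,220:360],(400,300),interpolation=cv2.INTER_CUBIC)]))
```

```text
(no output)
```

View pics/c7.png

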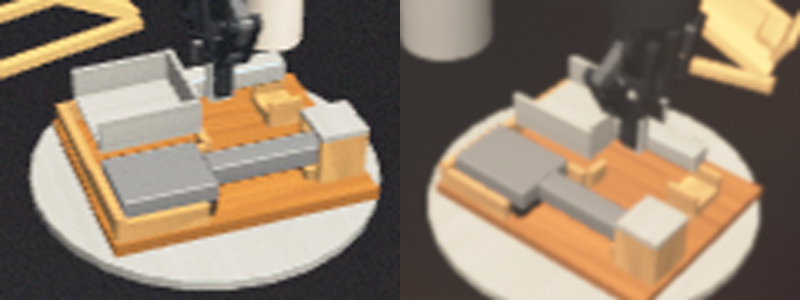

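The brush is seated under the strap, and the scoop hangs level over its bay. Lowering it now.

>>> arm_command(
  increments=[
    {"dx": -0.03,"dy": -0.08,"dz": 0.2,"wx": 0,"wy": 0,"wz": -0.004,"grip": 1},
    {"dx": -0.03,"dy": -0.08,"dz": 0.6,"wx": 0,"wy": 0,"wz": -0.004,"grip": 1},
    {"dx": -0.03,"dy": -0.08,"dz": 0.9,"wx": 0,"wy": 0,"wz": -0.004,"grip": 1},
    {"dx": -0.03,"dy": -0.08,"dz": 1.2,"wx": 0,"wy": 0,"wz": -0.004,"grip": 1},
    {"dx": -0.03,"dy": -0.08,"dz": 1.5,"wx": 0,"wy": 0,"wz": -0.004,"grip": 1},
    {"dx": -0.03,"dy": -0.08,"dz": 1.5,"wx": 0,"wy": 0,"wz": -0.004,"grip": 1},
    {"dx": -0.03,"dy": -0.08,"dz": 1.5,"wx": 0,"wy": 0,"wz": -0.004,"grip": 1},
  ],
)

```text
clock: 17.15
eef_pos: [0.5099, -0.0301, 0.0474]
tool_rot: [0.12, 0.993, 0.0, -0.003]
ft_force: [3.8, -0.4, -3.8]
grip_width: 0.0183
grasp_force: 59.4
```

Run:
```python
from mv import *
v=seat(5.5,-34,39)
for i in range(2): inworld(SCOOP,v,[-.09,-.041,.010],[.084,.041,.045])
rel([tgt(v,GS),tgt(seat(5.5,-34,30.3),GS)])
```

```text
scene obj in tray mm [  7.0399 -33.7326  39.2756] yaw 0.012250396337275149 pitch -0.0019100435759744135 res (np.float64(0.0006845529979238657), np.float64(0.0020544786236275374), 538) | tray [ 0.5362  0.0005  0.0005 -0.2465] (np.float64(0.0009497699010445736), np.float64(0.0022538259437528615), 1748)
side obj in tray mm [  4.1757 -33.9055  39.3301] yaw 0.011488566933753469 pitch 5.036660850281773e-05 res (np.float64(0.0005962352060234783), np.float64(0.001517912669736757), 428) | tray [ 0.5393  0.0001 -0.0013 -0.2442] (np.float64(0.0006813884087139884), np.float64(0.0018702233289458194), 2454)
scene obj in tray mm [  6.6815 -33.6497  39.0733] yaw 0.009769986959182242 pitch -0.013269773635362294 res (np.float64(0.0006518325859639698), np.float64(0.002172194629045739), 534) | tray [ 0.5361  0.0005  0.0005 -0.246 ] (np.float64(0.0009210502718398073), np.float64(0.0021922121167503457), 1753)
side obj in tray mm [  3.8372 -33.9523  38.9429] yaw 0.010626397251508324 pitch -0.010332217663578953 res (np.float64(0.000579447040651871), np.float64(0.001468962233744259), 432) | tray [ 0.5393  0.0001 -0.0013 -0.2446] (np.float64(0.0006969262672350957), np.float64(0.0019211222663192144), 2463)
t 17.35 tcp [ 0.5099 -0.0301  0.0476] w 0.018846370616705785 F [ 3.825  -1.9033 -5.879 ]
cm [-0.0241  0.0132  0.0491] rot [-0.0005 -0.0002  0.0053] | world [ 0.5102 -0.03    0.0472]
cm [-0.0295  0.0137  0.9191] rot [-0.0005 -0.0002  0.0053] | world [ 0.5102 -0.03    0.0385]
```

>>> arm_command(
  increments=[
    {"dx": -0.1,"dy": 0.02,"dz": 0,"wx": 0,"wy": 0,"wz": 0.009,"grip": 1},
    {"dx": -0.1,"dy": 0.02,"dz": 0,"wx": 0,"wy": 0,"wz": 0.009,"grip": 1},
    {"dx": -0.1,"dy": 0.02,"dz": 0,"wx": 0,"wy": 0,"wz": 0.009,"grip": 1},
  ],
)

```text
clock: 17.65
eef_pos: [0.5103, -0.03, 0.0476]
tool_rot: [0.124, 0.992, 0.0, -0.004]
ft_force: [2.5, 0.3, -3.4]
grip_width: 0.0186
grasp_force: 59.6
```

Contact is easing, so I'll shift slightly more and lower in small steps.

>>> arm_command(
  increments=[
    {"dx": -0.07,"dy": 0,"dz": 0,"wx": 0,"wy": 0,"wz": 0,"grip": 1},
    {"dx": -0.07,"dy": 0,"dz": 0.1,"wx": 0,"wy": 0,"wz": 0,"grip": 1},
    {"dx": -0.07,"dy": 0,"dz": 0.25,"wx": 0,"wy": 0,"wz": 0,"grip": 1},
    {"dx": -0.07,"dy": 0,"dz": 0.4,"wx": 0,"wy": 0,"wz": 0,"grip": 1},
    {"dx": -0.07,"dy": 0,"dz": 0.55,"wx": 0,"wy": 0,"wz": 0,"grip": 1},
    {"dx": -0.07,"dy": 0,"dz": 0.55,"wx": 0,"wy": 0,"wz": 0,"grip": 1},
  ],
)

```text
clock: 18.25
eef_pos: [0.5104, -0.0302, 0.0416]
tool_rot: [0.124, 0.992, 0.0, -0.004]
ft_force: [-0.4, 0.9, -2.9]
grip_width: 0.019
grasp_force: 59.7
```

Contact force is gone. Going down the last 3 mm.

>>> arm_command(
  increments=[
    {"dx": 0,"dy": 0,"dz": 0.1,"wx": 0,"wy": 0,"wz": 0,"grip": 1},
    {"dx": 0,"dy": 0,"dz": 0.18,"wx": 0,"wy": 0,"wz": 0,"grip": 1},
    {"dx": 0,"dy": 0,"dz": 0.24,"wx": 0,"wy": 0,"wz": 0,"grip": 1},
    {"dx": 0,"dy": 0,"dz": 0.24,"wx": 0,"wy": 0,"wz": 0,"grip": 1},
    {"dx": 0,"dy": 0,"dz": 0.24,"wx": 0,"wy": 0,"wz": 0,"grip": 1},
  ],
)

```text
clock: 18.75
eef_pos: [0.5111, -0.0302, 0.04]
tool_rot: [0.124, 0.992, 0.0, -0.003]
ft_force: [-2.9, 0.2, 1.7]
grip_width: 0.0188
grasp_force: 60.3
```

Run:
```python
from mv import *
v=seat(5.5,-34,31)
for i in range(2): inworld(SCOOP,v,[-.09,-.041,.018],[.084,.041,.045])
rel([tgt(seat(5.5,-34,30.),GS)])
```

```text
scene obj in tray mm [  8.4926 -33.7123  32.0483] yaw 0.001987006920262907 pitch 0.011703606767573899 res (np.float64(0.00065877726657924), np.float64(0.0021654599447160465), 376) | tray [ 0.5362  0.0006  0.0005 -0.2459] (np.float64(0.0009065641859436341), np.float64(0.00221817886515923), 1699)
side obj in tray mm [  5.5312 -34.3463  32.2058] yaw -0.0006952162985751076 pitch 0.011175268046710504 res (np.float64(0.0006072860908402783), np.float64(0.0017442880758570128), 320) | tray [ 0.5394  0.0002 -0.0013 -0.2444] (np.float64(0.0006790902791707076), np.float64(0.0018925586460142585), 2461)
scene obj in tray mm [  8.3557 -33.7264  32.2858] yaw -0.0006629831730818603 pitch 0.016179976405219437 res (np.float64(0.0007422636490451184), np.float64(0.0024786489628304677), 372) | tray [ 0.5363  0.0005  0.0005 -0.2464] (np.float64(0.0009197358071680612), np.float64(0.002247683392211367), 1698)
side obj in tray mm [  5.1256 -34.379   31.5296] yaw -0.005734792360735458 pitch 0.0013872628390910573 res (np.float64(0.0006396728936098814), np.float64(0.0016440531882942148), 313) | tray [ 0.5394  0.0002 -0.0013 -0.244 ] (np.float64(0.0007165276284681749), np.float64(0.001914929480411526), 2453)
t 18.95 tcp [ 0.5111 -0.0302  0.0399] w 0.018818086245529768 F [-2.3057 -0.2945  2.332 ]
cm [ 0.0942 -0.0076  0.1745] rot [-0.0005 -0.0009 -0.0037] | world [ 0.5102 -0.03    0.0382]
```

>>> arm_command(
  increments=[
    {"dx": 0.06,"dy": 0,"dz": -0.03,"wx": 0,"wy": 0,"wz": 0,"grip": 1},
    {"dx": 0.1,"dy": 0,"dz": 0,"wx": 0,"wy": 0,"wz": 0,"grip": 1},
    {"dx": 0.1,"dy": 0,"dz": 0.08,"wx": 0,"wy": 0,"wz": 0,"grip": 1},
    {"dx": 0.1,"dy": 0,"dz": 0.12,"wx": 0,"wy": 0,"wz": 0,"grip": 1},
    {"dx": 0.1,"dy": 0,"dz": 0.12,"wx": 0,"wy": 0,"wz": 0,"grip": 1},
  ],
)

```text
clock: 19.45
eef_pos: [0.5108, -0.0302, 0.0388]
tool_rot: [0.124, 0.992, 0.0, -0.003]
ft_force: [0.9, -0.6, 1.6]
grip_width: 0.0187
grasp_force: 60.5
```

Run:
```python
from mv import *
v=seat(5.5,-34,31)
for i in range(2): inworld(SCOOP,v,[-.09,-.041,.018],[.084,.041,.045],pic='h8_')
rel([tgt(seat(5.5,-34,30.),GS)])
a=[cv2.imread(f'pics/h8_{n}.png') for n in ('scene','side')]
cv2.imwrite('pics/c8.png',np.hstack([cv2.resize(a[0][190:280,240:360],(400,300),interpolation=cv2.INTER_CUBIC),cv2.resize(a[1][180:285,220:360],(400,300),interpolation=cv2.INTER_CUBIC)]))
```

```text
scene obj in tray mm [  8.2602 -34.0537  31.4084] yaw 0.0011954939536634734 pitch 0.022099575900995726 res (np.float64(0.0006221328670115642), np.float64(0.002146300645003256), 361) | tray [ 0.5363  0.0005  0.0005 -0.2459] (np.float64(0.0009312393718172163), np.float64(0.0023073525758777634), 1703)
side obj in tray mm [  5.2821 -34.4016  30.9537] yaw -0.0012632705518405007 pitch 0.016286414908618825 res (np.float64(0.0005853384520425817), np.float64(0.0015503500243870987), 299) | tray [ 0.5393  0.0001 -0.0013 -0.244 ] (np.float64(0.0006624491890050754), np.float64(0.0019163351071206512), 2455)
scene obj in tray mm [  8.0934 -33.8321  30.7693] yaw -0.000380846591200773 pitch 0.020090308492797092 res (np.float64(0.000839904488387465), np.float64(0.0023001816754541667), 356) | tray [ 0.5363  0.0004  0.0005 -0.2448] (np.float64(0.0009505173951832001), np.float64(0.0023437118149397594), 1709)
side obj in tray mm [  5.4042 -34.1156  30.9192] yaw -0.0031380496636572164 pitch 0.017743790708466253 res (np.float64(0.0006855047036250245), np.float64(0.0018234985511130107), 292) | tray [ 0.5393  0.0001 -0.0013 -0.2456] (np.float64(0.0006857260319670065), np.float64(0.0019339989731706683), 2471)
t 19.65 tcp [ 0.5108 -0.0302  0.0388] w 0.018820108281663445 F [ 2.5687 -1.195   3.1001]
cm [ 0.0621 -0.0008  0.0624] rot [-0.0006  0.0003 -0.004 ] | world [ 0.5102 -0.03    0.0382]
```

View pics/c8.png

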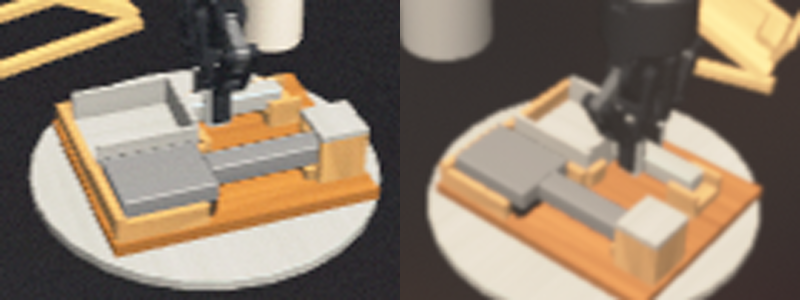

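>>> arm_command(
  increments=[
    {"dx": 0,"dy": 0,"dz": 0,"wx": 0,"wy": 0.008,"wz": 0,"grip": 1},
    {"dx": 0,"dy": 0,"dz": 0,"wx": 0,"wy": 0.015,"wz": 0,"grip": 1},
    {"dx": 0,"dy": 0,"dz": 0,"wx": 0,"wy": 0.015,"wz": 0,"grip": 1},
    {"dx": 0,"dy": 0,"dz": 0,"wx": 0,"wy": 0.015,"wz": 0,"grip": 2.2},
    {"dx": 0,"dy": 0,"dz": 0,"wx": 0,"wy": 0.015,"wz": 0,"grip": 2.8},
    {"dx": 0,"dy": 0,"dz": 0,"wx": 0,"wy": 0.015,"wz": 0,"grip": 4},
    {"dx": 0,"dy": 0,"dz": 0,"wx": 0,"wy": 0.015,"wz": 0,"grip": 4},
    {"dx": 0,"dy": 0,"dz": -2,"wx": 0,"wy": 0.015,"wz": 0,"grip": 4},
    {"dx": 0,"dy": 0,"dz": -5,"wx": 0,"wy": 0.015,"wz": 0,"grip": 4},
    {"dx": 0,"dy": 0,"dz": -9,"wx": 0,"wy": 0.015,"wz": 0,"grip": 4},
  ],
)

```text
clock: 20.65
eef_pos: [0.5086, -0.0298, 0.1275]
tool_rot: [0.124, 0.992, 0.001, -0.014]
ft_force: [1.3, -0.5, -0.9]
grip_width: 0.0402
grasp_force: 0.0
```

>>> arm_command(
  increments=[
    {"dx": 2,"dy": 0,"dz": -4,"wx": 0,"wy": 0,"wz": 0,"grip": 4},
    {"dx": 5,"dy": 0,"dz": -8,"wx": 0,"wy": 0,"wz": 0,"grip": 4},
    {"dx": 8,"dy": 0,"dz": -10,"wx": 0,"wy": 0,"wz": 0,"grip": 4},
    {"dx": 8,"dy": 0,"dz": -10,"wx": 0,"wy": 0,"wz": 0,"grip": 4},
    {"dx": 8,"dy": 0,"dz": -10,"wx": 0,"wy": 0,"wz": 0,"grip": 4},
  ],
)

```text
clock: 21.15
eef_pos: [0.4354, -0.0107, 0.2307]
tool_rot: [0.124, 0.992, 0.001, -0.01]
ft_force: [0.3, -1.1, -0.1]
grip_width: 0.0403
grasp_force: 0.0
```

Run:
```python
from mv import *
inworld(SCOOP,seat(5.5,-34,30),[-.09,-.041,.018],[.084,.041,.045])
inworld(SCOOP,seat(5.5,-34,30),[-.09,-.039,.001],[.082,.039,.045])
inworld(BRUSH,seat(3,44,30),[-.06,-.029,.012],[.085,.029,.06],pic='h9_')
a=[cv2.imread(f'pics/h9_{n}.png') for n in ('scene','side')]
cv2.imwrite('pics/c9.png',np.hstack([cv2.resize(a[0][190:280,240:360],(400,300),interpolation=cv2.INTER_CUBIC),cv2.resize(a[1][180:285,220:360],(400,300),interpolation=cv2.INTER_CUBIC)]))
rel([])
```

```text
scene obj in tray mm [  8.0902 -34.0526  30.4707] yaw 0.005103234034588178 pitch 0.013834724097824967 res (np.float64(0.000679500327411391), np.float64(0.001977051173274925), 490) | tray [ 0.5363  0.0005  0.0005 -0.2449] (np.float64(0.0009101436644731592), np.float64(0.0021998897154876184), 1717)
side obj in tray mm [  5.1454 -34.1056  30.3085] yaw 0.00735818919012024 pitch 0.010417001769609113 res (np.float64(0.0006437682971585975), np.float64(0.0016938159992309699), 558) | tray [ 0.5394  0.0002 -0.0013 -0.2446] (np.float64(0.0006735831825179124), np.float64(0.0019239389330597495), 2534)
scene obj in tray mm [  8.4374 -33.9302  31.3439] yaw 0.011125028755428173 pitch 0.02745412077979856 res (np.float64(0.0006866515625495104), np.float64(0.0020603566636522926), 905) | tray [ 0.5365  0.0004  0.0005 -0.2463] (np.float64(0.0008847299249787714), np.float64(0.002189917672726907), 1709)
side obj in tray mm [  5.1351 -34.0488  31.0875] yaw 0.009869701971518846 pitch 0.028012944160029966 res (np.float64(0.0006192215312044794), np.float64(0.0016103616279713254), 1011) | tray [ 0.5394  0.0001 -0.0012 -0.2448] (np.float64(0.0007071957662087465), np.float64(0.001955357449028499), 2526)
scene obj in tray mm [ 3.2288 44.0633 30.1154] yaw -0.00040273042321467556 pitch -0.0017632421416963876 res (np.float64(0.0008018176327733509), np.float64(0.0018572436565211876), 799) | tray [ 0.5363  0.0006  0.0005 -0.2457] (np.float64(0.0008913127114304892), np.float64(0.0022387150461535086), 1723)
side obj in tray mm [ 2.9628 44.3097 30.0812] yaw 0.0006336968784091124 pitch -0.0027046941591357962 res (np.float64(0.0006689451257828761), np.float64(0.0015549748714926252), 920) | tray [ 0.5394  0.0001 -0.0013 -0.2442] (np.float64(0.0006763996011287937), np.float64(0.0018554925998472624), 2531)
t 21.45 tcp [ 0.4353 -0.011   0.229 ] w 0.04005263929232881 F [-0.5377 -0.599  -0.4024]
```

View pics/c9.png

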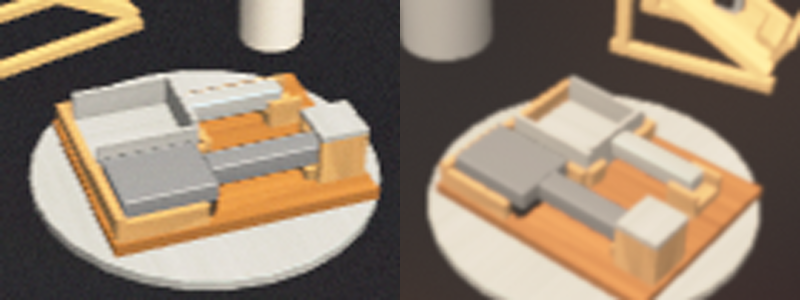

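Run:
```python
from mv import *
for n in ('scene','side'):
    cal,rgb,d=shot(n); W=cloud(cal,d); L=R.from_euler('z',-TR[3]).apply((W-seat(5.5,-34,30)[:3]).reshape(-1,3))*1000
    L[:,2]+= {'scene':-.5,'side':1.3}[n]
    f=lambda x0,x1,y0,y1,q: np.nanpercentile(L[(L[:,0]>x0)&(L[:,0]<x1)&(abs(L[:,1])>y0)&(abs(L[:,1])<y1)][:,2],q)
    print(n,'handle top',[f(x,x+15,0,7,50) for x in (-75,-55,-30)],'rims',[f(x,x+15,33,39,95) for x in (5,30,60)],'floor',[f(x,x+15,0,15,50) for x in (30,45,60)])
```

```text
scene handle top [np.float64(385.58762080790495), np.float64(496.2501214858736), np.float64(21.730214789979026)] rims [np.float64(28.435711077216347), np.float64(28.59752776720536), np.float64(28.720081447536682)] floor [np.float64(3.8125531960962746), np.float64(3.9499631000103066), np.float64(4.1258998098958335)]
side handle top [np.float64(27.701700023738123), np.float64(26.951271633716082), np.float64(26.653440036709558)] rims [np.float64(28.19592999607185), np.float64(28.4303136390878), np.float64(28.006037294814874)] floor [np.float64(3.896103603348748), np.float64(4.217338331027613), np.float64(3.6623716161686177)]
```

The rims read 28 mm front and back, so the scoop is level and fully down. The brush is at its seat. Handing in.

```bash
python3 -c "
from workcell import job; print(job.job_done())"
```

```text
the job is handed in; nothing more can be done
None
```

I laid the brush (handle under the strap, head behind the end wall) and the steel scoop flat in their compartments, released both, and handed the job in at about 22 s; by the last camera check both are within tolerance, but the hand-in gave no verdict.

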